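Renew the drying cassette and hold the display-case lid at its index

TASK

Get the table-top display case ready for a new piece: lay the white drying-agent cassette flat in the open drawer of the case's plinth, let go of it and slide the drawer fully shut. Only then lift the glazed lid against its self-closing spring hinges, without swinging it well past the red index, and finish while still holding it steady with the black-headed pin on its edge inside the red index on the quadrant, so that a colleague can slip the piece in. Leave the index as it is set, and the ink bottle, seal-paste jar and paperweight where they are.

Things in the scene. Friction and masses are not known exactly. Their poses are not given: they have to be found in the camera images.
- case: Fixed display case: wooden plinth 240 x 300 x 85 mm (x, y, z), its drawer in the front (-x); on it a glazed body, x -91 to +120 mm, 286 mm wide, up to z = 155 mm, exhibits inside; glazed lid hinged at the back (+x); slotted brass quadrant on the left side (y = 156 mm), up to z = 305 mm. Origin: centre of the plinth's underside. Place and yaw vary; it cannot move.
- drawer (a joint): How far the drawer is pulled out towards the case's -x, in m: 0 = shut, front flush with the plinth; starts 0.115 to 0.135, its stop is at 0.145. Slides with about 2 N of friction and stays where it is left.
- drawer_in (a point): Centre of the drawer's inner floor, 18 mm above the table, at x = -0.0155 - drawer value in the case's frame; axes as the case's; moves with the drawer. Inside: 177 (x) by 208 mm (y), walls 38 mm high; the front board, 230 mm wide and 12 mm thick, rises 56 mm above the floor. Only what is out past the plinth's front (case x = -0.120) is open from above; 59 mm headroom within.
- drawer_pull (a point): Middle of the drawer's steel bow pull: a round bar 10 mm thick, 90 mm long along the case's y, its axis 28 mm in front of the drawer front and 52 mm above the table. Push on it, or on the front board, towards the case's +x to shut the drawer. Moves with the drawer.
- lid: Glazed lid in an aluminium frame, 211 x 288 x 10 mm, hinged along the case's y through x = 0.120, z = 0.160 in the case's frame; starts shut, opens by turning about +y (front edge rises), end stop at 0.95 rad. Origin in its middle plane (y = 0), 170 mm in front of the hinge. 0.6 kg; springs shut it with 0.6 N m when shut plus 1.0 N m per rad: 6 to 10 N at the handle. Left alone, it falls shut.
- lid_handle (a point): Middle of the lid's steel bow handle: a round bar 10 mm thick, straight for 90 mm along the case's y, near the lid's front edge; its axis is 30 mm clear above the lid frame (196 mm above the table with the lid shut) and 187 mm from the hinge line towards the case's front. Moves with the lid.
- lid_pin (a point): The black round head (16 mm across) of the pin that sticks out of the lid's left edge and runs in the slot of the brass quadrant, 170 mm from the hinge line and level with it (160 mm above the table) when shut. Moves with the lid.
- index_mark (a point): Centre of the red index clamped on the brass quadrant (a slotted arc of 170 mm radius about the hinge line, standing on the left side of the case): a red saddle 20 mm long along the arc, 24 mm wide across it. At the marked lid angle the pin head is here. Must not be shifted. Clamped at a different lid angle each time, 0.35 to 0.60 rad from shut. Its z axis points up along the arc.
- cassette: White flat drying-agent cassette, 75 x 48 x 25 mm (x, y, z), about 0.12 kg, slotted top with a round orange indicator; loose, lying flat on the table left or right of the drawer. Origin at the centre of its underside.
- ink_bottle: Black ink bottle with a red cap, 66 mm across, 185 mm tall, loose, upright; origin at the centre of its base. A bystander.
- paste_jar: White round seal-paste jar with a blue lid, 70 mm across, 49 mm tall, loose; origin at the centre of its base. A bystander.
- paperweight: Dark wooden bar 160 x 28 x 18 mm, its length along its x, loose; origin at the centre of its underside. A bystander.
Things that resemble listed ones, but are neither listed nor needed, are in the scene too. Of the things like the cassette, leave any that is green or yellow; of the rest the larger one is meant.

How it is judged:
On the way, in this order (a step that is already met when the one before it is completed fails the run):
1. the cassette lies flat on the drawer's floor, let go of (x of cassette in the frame of drawer_in between -0.07 and 0.07 m and y of cassette in the frame of drawer_in between -0.085 and 0.085 m and z of cassette in the frame of drawer_in between -0.007 and 0.007 m and angle between cassette's own z axis and vertical below 0.12 rad and contact force between the fingers and cassette below 0.3 N and linear speed of cassette below 0.05 m/s), for 0.2 s.
2. the drawer is shut with the cassette in it (x of cassette in the frame of drawer_in between -0.07 and 0.07 m and y of cassette in the frame of drawer_in between -0.085 and 0.085 m and z of cassette in the frame of drawer_in between -0.007 and 0.007 m and angle between cassette's own z axis and vertical below 0.12 rad and value of joint drawer below 0.006 m), for 0.2 s.
3. the lid is lifted to the index and held there by the fingers (z of lid_pin in the frame of index_mark between -0.01 and 0.01 m and contact force between the fingers and lid above 2 N), for 0.3 s.
At the end, for the whole second after the job is handed in: The cassette lies flat (within 7 deg) on the floor of the drawer, the drawer is shut to within 6 mm, and the fingers still hold the lid (contact force over 2 N) steady (under 0.05 rad/s) with the pin within 10 mm along the arc of the index's centre (about 0.06 rad), that is inside the red (all of step 2 and all of step 3 and angular speed of lid below 0.05 rad/s); the arm keeps its last pose, push and grip.
It fails at once if the lid is raised (pin over 14 mm up) while the drawer is still open (over 20 mm) (distance of lid_pin from where it was at the start of the episode above 0.014 m and value of joint drawer above 0.02 m).
It fails at once if the lid is swung well past the index (pin over 35 mm beyond it) (z of lid_pin in the frame of index_mark above 0.035 m).
It fails at once if the red index is shifted by over 8 mm (distance of index_mark from where it was at the start of the episode above 0.008 m).
It fails at once if the cassette is dropped (falls free faster than 0.9 m/s) (contact force between the fingers and cassette below 0.01 N and linear speed of cassette above 0.9 m/s).
It fails at once if a bystander is moved by over 30 mm or tipped (distance of any of ink_bottle, paste_jar, paperweight from where it was at the start of the episode above 0.03 m or angle between ink_bottle's own z axis and vertical above 0.3 rad).
It also fails if it takes over 72 s, if anything falls off the work surface, if the arm or the gripper's body presses on something with over 40 N, if the wrist force passes 120 N, or if a joint passes its speed limit or range.

ROBOT

A 6-joint arm with a two-finger parallel gripper is mounted at the origin on the work surface. World frame = base frame: x ahead of the robot, y to its left, z up, the work surface at z = 0. Lengths are in m, angles in rad, forces in N, time in s.
With the tool pointing down it reaches from about 0.275 to 1 m from the base axis. Payload 8.4 kg.
Tool frame: the origin (TCP) lies midway between the tips of the shut fingers; the grasp point (between the pads) lies 19 mm behind it (pinch_z is the distance from the TCP to the grasp point, in m); y points along the fingers, z is the direction in which the jaws open and shut, and the axes are right-handed (so a half turn about y gives the same grasp; the last joint's range is limited). The gripper opens to 85 mm and grips with 20 to 120 N. Pads are 22 mm wide; open, the fingers measure 114 mm over their backs; the gripper's body (76 mm by 85 mm) begins 54 mm behind the grasp point. The pads swing forward as they close: fully open they stand 13 mm farther back than shut.
Start: joints at [-1.267, 0.353, 1.633, -0, 1.155, -0.002], TCP at [0.188, -0.596, 0.231] pointing down, gripper open.
Joint ranges: [-2.63, 2.63], [-0.92, 2.1], [0.06, 2.66], [-1.3, 4.44], [0, 2.69], [-3.02, 3.02]. Speed limits (rad/s): [2.22, 2.22, 2.79, 3.14, 3.14, 3.14].

INTERFACE

Orientations are given as [roll, pitch, yaw] about the fixed x, y, z axes, in that order (R = Rz(yaw) Ry(pitch) Rx(roll)).
In Python, from station import read_state, snapshot, calibration, close_job, pinch_z gives the robot as it stands.
- The arm moves only by the tool arm_command, never from a script. Its argument "commands" is a list of rows, each an object with "travel": the shift along the tool's x, y, z scaled (see below), a list of three; "rotation": the turn, a rotation vector about the tool's x, y, z scaled (see below), a list of three; "grip": the gripper command: -1 is fully open, 1 is shut, values between are in proportion. In form: [{"travel": [dx, dy, dz], "rotation": [ax, ay, az], "grip": grip}, ...]. A call has 1 to 5 rows; each row shifts and turns the commanded pose from where the row before left it, along the tool's axes as they then stand; what a row does not reach is not made up. The controller multiplies each number of a shift by 0.02 m and each number of a turn by 0.12 rad. A row lasts 1/12 s, in which the tool goes at most 41.7 mm and 7.16 degrees, less where a joint would pass 70% of its speed; a pose out of reach is approached as far as the arm can. A call with a number of a shift or a turn outside -1 to 1 is refused whole. A call with a gripper value outside its range is refused whole. The fingers move at their own pace and stop on an object; "newtons" is the grip in N (left out, the last holds). Time passes only in rows, so rows that do not move let the fingers close. It gives the time, the measured TCP pose, the force and the opening at its end, in the units of the state.
- read_state(): the state, without advancing time (a new reading comes with each control period).
- snapshot(name): name is "scene" or "top" or "wrist"; returns the picture (480x640x3 uint8, red, green, blue); there is no depth.
- calibration(name): a dict with "fx", "fy", "cx", "cy" (pixels), "D" ([k1, k2, p1, p2, k3] as OpenCV has them; the pictures are not rectified), "rvec" (rotation vector, rad) and "tvec" (3), from world to camera coordinates, as OpenCV has them. Camera axes: x right, y down, z forward; pixel columns grow to the right and rows downward; lengths in m; the calibration is good to about 2 mm. A picture is of the moment at which its call begins: read the wrist's pose just before it. calibration takes no time and is no camera call; for the wrist camera it gives the pose at the moment of the call.
- close_job(): hands the job in, once; it reports no verdict.
The state is a dict: "time_s": time; "qpos": joint angles; "qvel": joint speeds; "effort": joint torques, N m; "tcp_pos": TCP position; "eef_rot": TCP orientation; "ft_force": force on the tool from outside, world axes, zero at the start; "wrist_torque": the same for the moment, N m; "width": finger opening in m.
Only numpy, scipy, OpenCV 4.12 (cv2) and the standard library are available. Lean on these libraries where they do the work, as an engineer would, in place of code of your own. Each camera call takes 0.05 s, during which the arm holds its last target.

## Working session

There is one attempt and no reset: what is moved stays moved. The work goes in short steps, Python scripts to look and compute and a tool call to move; the robot and the scene stay as the last step left them, time stands still between calls to the robot, and variables do not carry over. Pictures are saved under pics/ and viewed, and the job is handed in when it is done.

Besides the shell and the picture viewer there is one more tool, called after "Call:" by a JSON object that holds its "op" and its "data". arm_command: Moves the arm, as the interface text tells. Shifts and turns lie within -1 to 1; 1 stands for 0.02 m of shift or 0.12 rad of turn. Its arguments: {"type":"object","properties":{"commands":{"type":"array"},"newtons":{"type":"number"}},"required":["commands"]}

```bash
mkdir -p pics; ls; cat > h.py <<'E'
import numpy as np, cv2
from station import read_state, snapshot, calibration, close_job, pinch_z
def cal(n):
    c=calibration(n);K=np.array([[c['fx'],0,c['cx']],[0,c['fy'],c['cy']],[0,0,1.]]);R=cv2.Rodrigues(np.array(c['rvec'],float))[0]
    return K,np.array(c['D'],float),R,np.array(c['tvec'],float).ravel()
def ray(C,p):
    K,D,R,t=C; u=cv2.undistortPoints(np.array([[p]],float),K,D)[0,0]
    d=R.T@np.array([u[0],u[1],1.]); return -R.T@t,d/np.linalg.norm(d)
def onz(C,p,z):
    o,d=ray(C,p); return o+d*(z-o[2])/d[2]
def tri(obs):
    A=np.zeros((3,3));b=np.zeros(3)
    rs=[ray(C,p) for C,p in obs]
    for o,d in rs:
        P=np.eye(3)-np.outer(d,d);A+=P;b+=P@o
    x=np.linalg.solve(A,b); return x,[np.linalg.norm((np.eye(3)-np.outer(d,d))@(x-o)) for o,d in rs]
def proj(C,X):
    K,D,R,t=C; return cv2.projectPoints(np.atleast_2d(np.array(X,float)),cv2.Rodrigues(R)[0],t,K,D)[0].reshape(-1,2)
def save(n,im): cv2.imwrite(f'pics/{n}.png',im[:,:,::-1])
E
python3 - <<'E'
from h import *
import pickle
s=read_state();print({k:np.round(v,3) for k,v in s.items()}, pinch_z)
d={}
for n in ('scene','top','wrist'):
    C=cal(n);im=snapshot(n);save(n+'0',im);d[n]=(C,im)
    print(n,C[0][0,0],-C[2].T@C[3])
pickle.dump(d,open('d0.pkl','wb'))
E
```

```text
pics
{'time_s': np.float64(0.0), 'qpos': array([-1.267,  0.354,  1.634,  0.   ,  1.155, -0.002]), 'qvel': array([-0.   , -0.002, -0.001, -0.001,  0.001, -0.001]), 'effort': array([-3.0000e-03, -6.0525e+01, -3.4207e+01, -0.0000e+00,  9.0000e-03,
       -0.0000e+00]), 'tcp_pos': array([ 0.188, -0.596,  0.231]), 'eef_rot': array([-1.572,  0.   , -2.836]), 'ft_force': array([ 1.024, -0.238,  0.414]), 'wrist_torque': array([-0.013,  0.016, -0.037]), 'width': np.float64(0.086)} 0.0187
scene 540.4716604982783 [1.02789132 0.68212551 1.13057181]
top 463.1207451821812 [ 0.38762347 -0.04653887  1.10529968]
wrist 354.293193356784 [ 0.25810511 -0.57393944  0.37403838]
```

View pics/scene0.png

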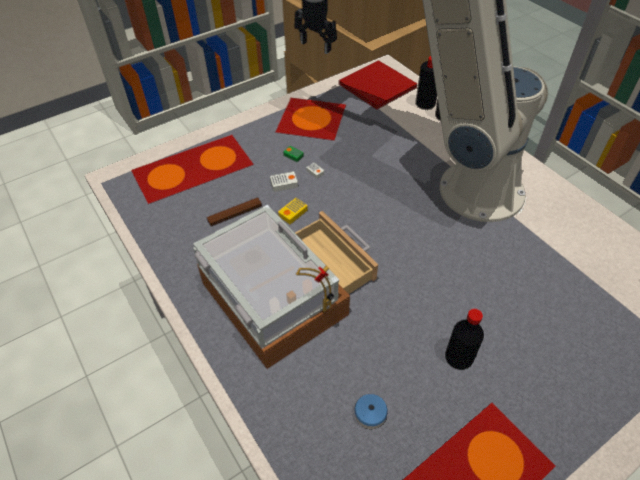

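View pics/top0.png

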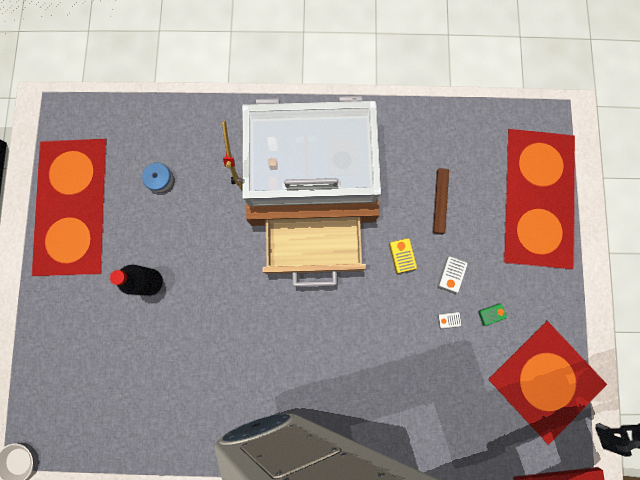

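View pics/wrist0.png

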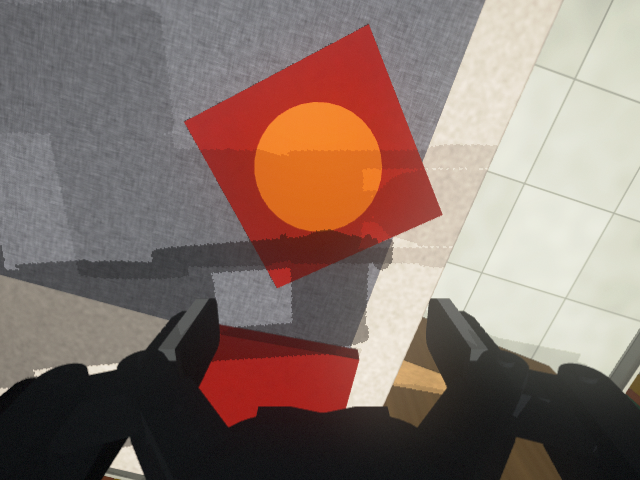

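The cassette could be confused with these (top-view pixels): yellow (403,256), large white (453,275), small white (450,320), green (493,315). By the description it is the large white one. I'll check it in a close crop.

```bash
python3 - <<'E'
from h import *
a=cv2.imread('pics/top0.png');b=cv2.imread('pics/scene0.png')
c1=cv2.resize(a[230:340,380:520],None,fx=5,fy=5,interpolation=cv2.INTER_CUBIC)
c2=cv2.resize(b[140:220,250:350],None,fx=7,fy=7,interpolation=cv2.INTER_CUBIC)
c3=cv2.resize(a[90:290,215:395],None,fx=3,fy=3,interpolation=cv2.INTER_CUBIC)
c4=cv2.resize(b[195:370,190:390],None,fx=3.4,fy=3.4,interpolation=cv2.INTER_CUBIC)
for i,c in enumerate((c1,c2,c3,c4)): cv2.imwrite(f'pics/c{i+1}.png',c)
E
```

```text
(no output)
```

View pics/c1.png

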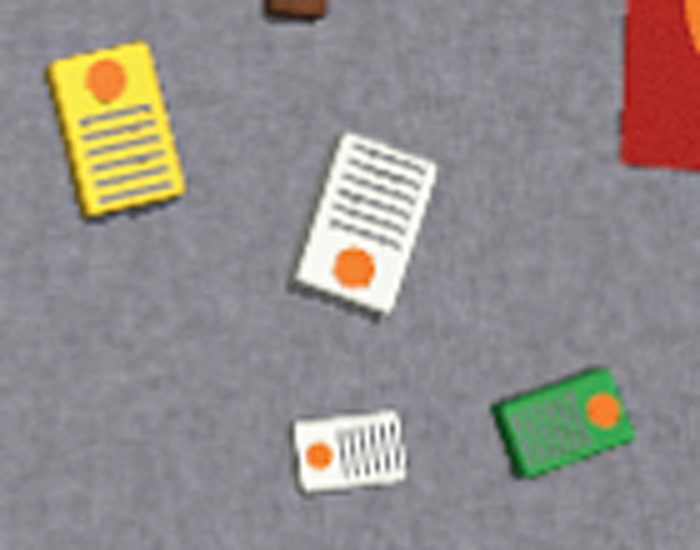

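View pics/c2.png

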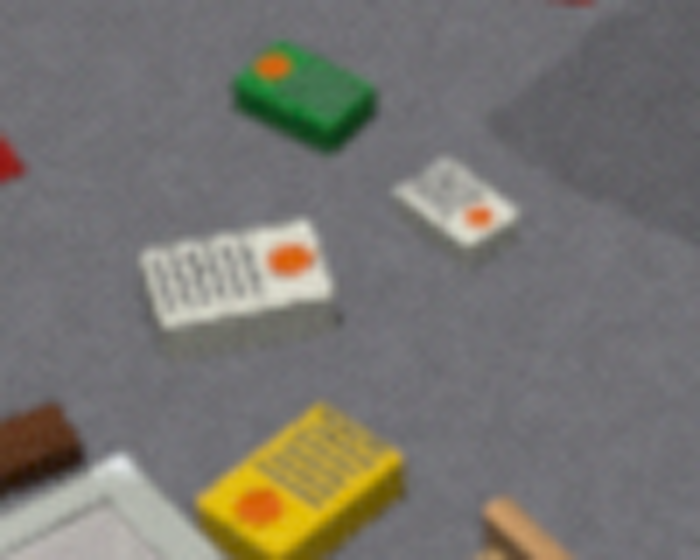

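View pics/c3.png

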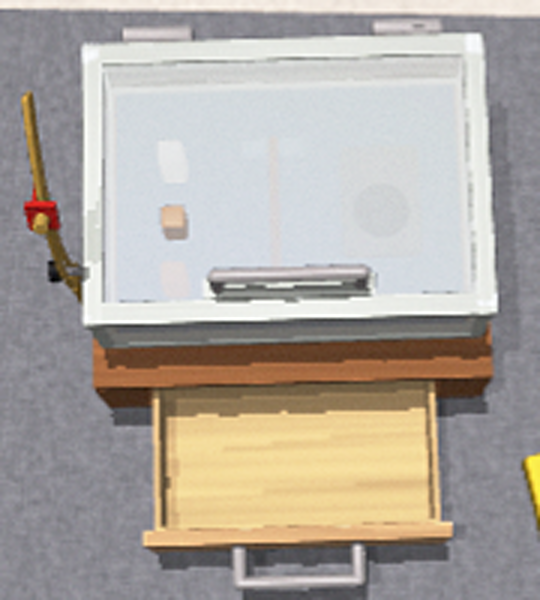

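View pics/c4.png

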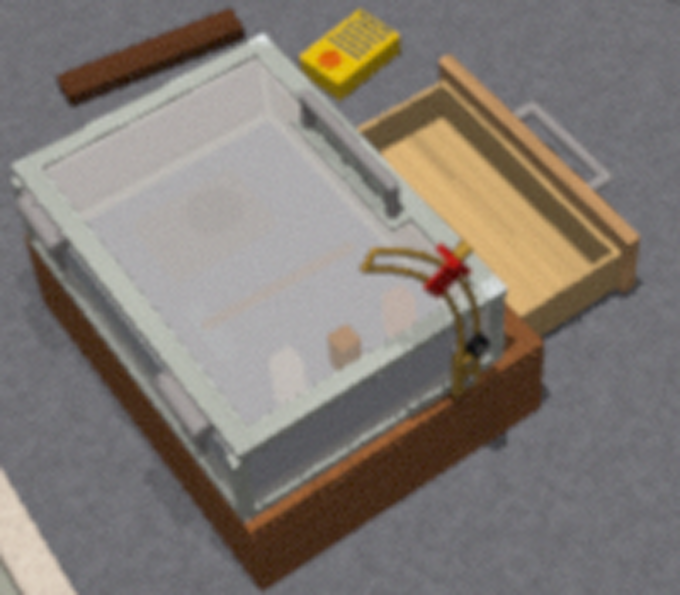

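The crops confirm it: the large white cassette is at top (453,275) and scene (284,179), with the yellow, green and small white ones as decoys. Next I'll fit the case pose, drawer opening and index angle from both views, and triangulate the cassette.

```bash
cat > fit.py <<'E'
from h import *
import pickle
from scipy.optimize import least_squares
d=pickle.load(open('d0.pkl','rb'));T=d['top'][0];S=d['scene'][0]
t=lambda x,y:(x/3+215,y/3+90)
s=lambda x,y:(x/3.4+190,y/3.4+195)
# cassette
tc=[(458,292.8),(439.4,286.6),(467.2,262.4),(449.6,256.6),(450.8,283.6)]
sc=[(294,171.1),(297.4,182.4),(270,176.4),(272.9,186.9),(291.6,177.1)]
for a,b in zip(tc,sc): 
    X,r=tri([(T,a),(S,b)]);print(X.round(4),np.round(r,4),'top@z.025',onz(T,a,.025).round(4), onz(S,b,.025).round(4))
for n,a,b in [('index',t(41,213),s(447,270)),('pin',t(54,271),s(477,344)),('hR',t(370,271),s(305,105)),('hL',t(212,275),s(395,200)),('pR',t(364,578),s(530,106)),('pL',t(238,582),s(606,180))]:
    X,r=tri([(T,a),(S,b)]);print(n,X.round(4),np.round(r,4))
# local pts: f(drawer, idx)
def model(p):
    x,y,w,D,I=p
    L=lambda *q:q
    pts=[]
    fb=-.120-D
    idx=(.12-.17*np.cos(I),.156,.16+.17*np.sin(I))
    obs=[(L(-.067,.045,.196),t(212,272),None),(L(-.067,-.045,.196),t(370,270),None),
     (L(-.091,.144,.165),t(83,323),s(503,290)),(L(-.091,-.144,.165),t(496,312),None),
     (L(.12,.144,.165),t(83,48),s(238,455)),(L(.12,-.144,.165),t(484,38),s(18,168)),
     (L(-.12,.15,.085),t(96,388),s(541,345)),(L(-.12,-.15,.085),t(491,374),None),
     (L(fb,.115,.074),t(144,545),s(638,240)),(L(fb,-.115,.074),t(453,537),s(446,60)),
     (L(.12,.15,.085),None,s(248,525)),
     (L(fb-.028,.045,.052),t(238,582),s(606,178)),(L(fb-.028,-.045,.052),t(364,578),s(530,106)),
     (idx,t(41,213),s(447,270))]
    c,sn=np.cos(w),np.sin(w);R=np.array([[c,-sn,0],[sn,c,0],[0,0,1]])
    res=[];names=[]
    for q,a,b in obs:
        W=R@np.array(q)+[x,y,0]
        if a: res.append(proj(T,W)[0]-a)
        if b: res.append(proj(S,W)[0]-b)
    return np.array(res)
r=least_squares(lambda p:model(p).ravel(),[.6,0,0,.12,.45],loss='soft_l1')
print(r.x.round(4));print(model(r.x).round(1).tolist())
E
python3 fit.py
```

```text
[ 0.4221 -0.3696  0.022 ] [0.0006 0.0006] top@z.025 [ 0.4224 -0.3691  0.025 ] [ 0.4234 -0.3662  0.025 ]
[ 0.4364 -0.3283  0.0152] [0.0003 0.0003] top@z.025 [ 0.4362 -0.3259  0.025 ] [ 0.4414 -0.3191  0.025 ]
[ 0.4932 -0.3932  0.0203] [0.0014 0.0014] top@z.025 [ 0.4937 -0.3927  0.025 ] [ 0.4946 -0.3874  0.025 ]
[ 0.507  -0.3533  0.016 ] [0.001 0.001] top@z.025 [ 0.5067 -0.3515  0.025 ] [ 0.5106 -0.344   0.025 ]
[ 0.4425 -0.3526  0.0217] [0.0016 0.0016] top@z.025 [ 0.4435 -0.3528  0.025 ] [ 0.4433 -0.3481  0.025 ]
index [0.6619 0.1333 0.2415] [0.0001 0.0001]
pin [0.6454 0.1402 0.1578] [0.0009 0.0009]
hR [ 0.6405 -0.0795  0.1817] [0.0035 0.0035]
hL [0.6358 0.0281 0.1833] [0.0029 0.0029]
pR [ 0.4388 -0.0837  0.047 ] [0.002 0.002]
pL [0.4349 0.0111 0.0471] [0.001 0.001]
[ 0.7032 -0.0225  0.0473  0.1175  0.4647]
[[2.9, 1.3], [-5.3, 0.7], [-0.4, 0.8], [0.8, -1.8], [0.2, 0.5], [-0.7, -2.9], [-2.0, 0.2], [-0.9, -3.4], [-4.0, -1.0], [-1.5, 0.0], [0.4, -2.1], [0.5, 0.8], [-0.7, 0.0], [-0.1, -2.0], [-0.6, -0.4], [0.3, -2.9], [0.1, 0.8], [0.1, -0.2], [-0.8, -0.8], [-2.2, -0.0], [-0.2, -0.3], [1.4, -0.2], [-1.1, 1.5]]
```

```bash
cat > plan.py <<'E'
from h import *
from scipy.spatial.transform import Rotation as Ro, Slerp
import json
CX,CY,CW=0.7032,-0.0225,0.0473
def loc(x,y,z):
    c,s=np.cos(CW),np.sin(CW);return np.array([CX+c*x-s*y,CY+s*x+c*y,z])
def down(psi,tilt=0): # tilt: about case y after
    R=Ro.from_euler('xyz',[-np.pi/2,0,psi])
    if tilt:
        ax=np.array([-np.sin(CW),np.cos(CW),0]); R=Ro.from_rotvec(ax*tilt)*R
    return R
def cur():
    s=read_state();return np.array(s['tcp_pos']),Ro.from_euler('xyz',s['eef_rot'])
def rows(p0,R0,p1,R1,grip,speed=1.0,curve=None):
    rv=(R0.inv()*R1).as_rotvec()
    for N in range(1,80):
        out=[];ok=True;p=np.array(p0);R=R0
        for i in range(1,N+1):
            pt=p0+(np.array(p1)-p0)*i/N; Rt=R0*Ro.from_rotvec(rv*i/N)
            t=np.round(R.inv().apply(pt-p)/.02,2); w=np.round((R.inv()*Rt).as_rotvec()/.12,2)
            if max(abs(t).max(),np.linalg.norm(w))>speed: ok=False;break
            out.append((t,w)); p=p+R.apply(t*.02);R=R*Ro.from_rotvec(w*.12)
        if ok: break
    for i,(t,w) in enumerate(out):
        if i%5==0: print('--')
        print(json.dumps({"travel":(t+0).tolist(),"rotation":(w+0).tolist(),"grip":grip}),',')
    print(N,'end',p.round(4))
    return p,R
E
python3 - <<'E'
from plan import *
p,R=cur(); rows(p,R,np.array([.465,-.36,.16]),down(-.33),-1)
E
```

```text
--
{"travel": [-0.8, 0.17, -0.34], "rotation": [0.0, -0.99, 0.0], "grip": -1} ,
{"travel": [-0.83, 0.17, -0.24], "rotation": [0.0, -1.0, 0.0], "grip": -1} ,
{"travel": [-0.85, 0.17, -0.13], "rotation": [0.0, -0.99, 0.0], "grip": -1} ,
{"travel": [-0.87, 0.17, -0.04], "rotation": [0.0, -1.0, 0.0], "grip": -1} ,
{"travel": [-0.86, 0.16, 0.07], "rotation": [0.0, -0.99, 0.0], "grip": -1} ,
--
{"travel": [-0.85, 0.17, 0.17], "rotation": [0.0, -1.0, 0.0], "grip": -1} ,
{"travel": [-0.82, 0.17, 0.27], "rotation": [0.0, -0.99, 0.0], "grip": -1} ,
{"travel": [-0.79, 0.17, 0.36], "rotation": [0.0, -1.0, 0.0], "grip": -1} ,
{"travel": [-0.73, 0.17, 0.46], "rotation": [0.0, -0.99, 0.0], "grip": -1} ,
{"travel": [-0.68, 0.17, 0.54], "rotation": [0.0, -0.99, -0.01], "grip": -1} ,
--
{"travel": [-0.61, 0.17, 0.62], "rotation": [0.0, -1.0, 0.0], "grip": -1} ,
{"travel": [-0.53, 0.16, 0.69], "rotation": [0.0, -0.99, 0.0], "grip": -1} ,
{"travel": [-0.44, 0.17, 0.74], "rotation": [0.0, -1.0, 0.0], "grip": -1} ,
{"travel": [-0.35, 0.17, 0.79], "rotation": [0.0, -0.99, 0.0], "grip": -1} ,
{"travel": [-0.26, 0.17, 0.83], "rotation": [0.0, -1.0, 0.0], "grip": -1} ,
--
{"travel": [-0.15, 0.17, 0.85], "rotation": [0.0, -0.99, 0.0], "grip": -1} ,
{"travel": [-0.06, 0.16, 0.86], "rotation": [0.0, -0.99, 0.0], "grip": -1} ,
{"travel": [0.06, 0.17, 0.87], "rotation": [0.0, -1.0, 0.0], "grip": -1} ,
{"travel": [0.15, 0.17, 0.85], "rotation": [0.0, -0.99, 0.0], "grip": -1} ,
{"travel": [0.25, 0.17, 0.83], "rotation": [0.0, -1.0, 0.0], "grip": -1} ,
--
{"travel": [0.35, 0.17, 0.79], "rotation": [0.0, -0.99, 0.0], "grip": -1} ,
21 end [ 0.4649 -0.36    0.1599]
```

Call:
{"op": "arm_command", "data": {"commands": [{"travel": [-0.8, 0.17, -0.34], "rotation": [0, -1, 0], "grip": -1}, {"travel": [-0.83, 0.17, -0.24], "rotation": [0, -1, 0], "grip": -1}, {"travel": [-0.85, 0.17, -0.13], "rotation": [0, -1, 0], "grip": -1}, {"travel": [-0.87, 0.17, -0.04], "rotation": [0, -1, 0], "grip": -1}, {"travel": [-0.86, 0.16, 0.07], "rotation": [0, -1, 0], "grip": -1}]}}

```text
time_s: 0.57
tcp_pos: [0.2544, -0.5391, 0.214]
eef_rot: [-1.571, 0.0, -2.23]
ft_force: [-0.6, -0.1, -0.8]
width: 0.0851
```

Call:
{"op": "arm_command", "data": {"commands": [{"travel": [-0.85, 0.17, 0.17], "rotation": [0, -1, 0], "grip": -1}, {"travel": [-0.82, 0.17, 0.27], "rotation": [0, -1, 0], "grip": -1}, {"travel": [-0.79, 0.17, 0.36], "rotation": [0, -1, 0], "grip": -1}, {"travel": [-0.73, 0.17, 0.46], "rotation": [0, -1, 0], "grip": -1}, {"travel": [-0.68, 0.17, 0.54], "rotation": [0, -1, 0], "grip": -1}]}}

```text
time_s: 0.98
tcp_pos: [0.3202, -0.4826, 0.1971]
eef_rot: [-1.571, 0.0, -1.63]
ft_force: [0.4, -0.2, -0.1]
width: 0.0852
```

Call:
{"op": "arm_command", "data": {"commands": [{"travel": [-0.61, 0.17, 0.62], "rotation": [0, -1, 0], "grip": -1}, {"travel": [-0.53, 0.17, 0.69], "rotation": [0, -1, 0], "grip": -1}, {"travel": [-0.44, 0.17, 0.74], "rotation": [0, -1, 0], "grip": -1}, {"travel": [-0.35, 0.17, 0.79], "rotation": [0, -1, 0], "grip": -1}, {"travel": [-0.26, 0.17, 0.83], "rotation": [0, -1, 0], "grip": -1}]}}

```text
time_s: 1.4
tcp_pos: [0.3857, -0.426, 0.1801]
eef_rot: [-1.571, 0.0, -1.03]
ft_force: [0.6, -0.0, -0.0]
width: 0.0853
```

Call:
{"op": "arm_command", "data": {"commands": [{"travel": [-0.15, 0.17, 0.85], "rotation": [0, -1, 0], "grip": -1}, {"travel": [-0.06, 0.17, 0.86], "rotation": [0, -1, 0], "grip": -1}, {"travel": [0.06, 0.17, 0.87], "rotation": [0, -1, 0], "grip": -1}, {"travel": [0.15, 0.17, 0.85], "rotation": [0, -1, 0], "grip": -1}, {"travel": [0.25, 0.17, 0.83], "rotation": [0, -1, 0], "grip": -1}]}}

```text
time_s: 1.82
tcp_pos: [0.451, -0.3691, 0.1631]
eef_rot: [-1.571, 0.0, -0.43]
ft_force: [-0.6, -0.1, -0.7]
width: 0.0854
```

Call:
{"op": "arm_command", "data": {"commands": [{"travel": [0.35, 0.17, 0.79], "rotation": [0, -0.9, 0], "grip": -1}, {"travel": [0, 0, 0], "rotation": [0, 0, 0], "grip": -1}, {"travel": [0, 0, 0], "rotation": [0, 0, 0], "grip": -1}]}}

```text
time_s: 2.07
tcp_pos: [0.4636, -0.3579, 0.1597]
eef_rot: [-1.571, 0.001, -0.328]
ft_force: [0.2, -0.3, -0.3]
width: 0.0857
```

```bash
python3 - <<'E'
from plan import *
import pickle
s=read_state();print(s['tcp_pos'],s['eef_rot'],s['qpos'].round(2) if hasattr(s['qpos'],'round') else s['qpos'])
C=cal('wrist');im=snapshot('wrist');save('w1',im);pickle.dump((C,im),open('w1.pkl','wb'))
E
```

```text
[ 0.46364129 -0.35789455  0.15969014] [-1.57066999e+00  8.89831360e-04 -3.28112498e-01] [-0.66  0.37  1.78 -0.    0.99 -1.9 ]
```

View pics/w1.png

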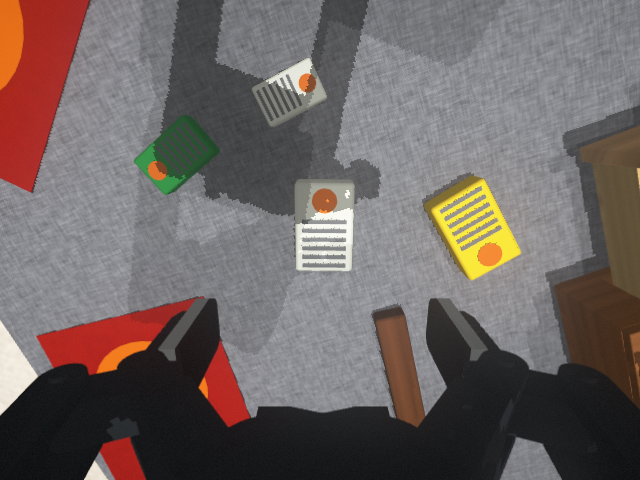

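```bash
python3 - <<'E'
from plan import *
import pickle
C,im=pickle.load(open('w1.pkl','rb'))
q=[(296,181),(354,181),(352,270),(296,270)]
P=np.array([onz(C,p,.025) for p in q]);print(P.round(4),P.mean(0).round(4))
l=(P[2]+P[3]-P[0]-P[1])/2; w=(P[1]+P[2]-P[0]-P[3])/2
print(np.linalg.norm(l),np.linalg.norm(w),np.arctan2(l[1],l[0]))
d=pickle.load(open('d0.pkl','rb'));T=d['top'][0];S=d['scene'][0]
tc=[(439.4,286.6),(458,292.8),(449.6,256.6),(467.2,262.4)]
print(onz(T,np.mean(tc,0),.025), tri([(C,(324,226)),(T,tuple(np.mean(tc,0)))]))
E
```

```text
[[ 0.4229 -0.3662  0.025 ]
 [ 0.4376 -0.3233  0.025 ]
 [ 0.5083 -0.3472  0.025 ]
 [ 0.4931 -0.3918  0.025 ]] [ 0.4655 -0.3571  0.025 ]
0.07468329719944866 0.04626454282333559 -0.33853201534239413
[ 0.46458955 -0.35975529  0.025     ] (array([ 0.46345277, -0.35720623,  0.03166528]), [np.float64(0.0008783050248285074), np.float64(0.0008783050248285042)])
```

```bash
python3 - <<'E'
from plan import *
p,R=cur(); rows(p,R,np.array([.465,-.358,.003]),down(-.335),-1)
E
```

```text
--
{"travel": [0.01, 0.98, 0.01], "rotation": [0.0, 0.01, 0.0], "grip": -1} ,
{"travel": [0.01, 0.98, 0.0], "rotation": [0.0, 0.0, 0.0], "grip": -1} ,
{"travel": [0.01, 0.98, 0.01], "rotation": [0.0, 0.01, 0.0], "grip": -1} ,
{"travel": [0.01, 0.98, 0.0], "rotation": [0.0, 0.0, 0.0], "grip": -1} ,
{"travel": [0.01, 0.98, 0.01], "rotation": [0.0, 0.01, 0.0], "grip": -1} ,
--
{"travel": [0.01, 0.98, 0.01], "rotation": [0.0, 0.0, 0.0], "grip": -1} ,
{"travel": [0.01, 0.98, 0.0], "rotation": [0.0, 0.01, 0.0], "grip": -1} ,
{"travel": [0.01, 0.99, 0.01], "rotation": [0.0, 0.01, -0.01], "grip": -1} ,
8 end [ 0.465  -0.358   0.0029]
```

Call:
{"op": "arm_command", "data": {"commands": [{"travel": [0.05, 1, 0.05], "rotation": [0, 0.06, 0], "grip": -1}, {"travel": [0, 1, 0], "rotation": [0, 0, 0], "grip": -1}, {"travel": [0, 1, 0], "rotation": [0, 0, 0], "grip": -1}, {"travel": [0, 1, 0], "rotation": [0, 0, 0], "grip": -1}, {"travel": [0, 1, 0], "rotation": [0, 0, 0], "grip": -1}]}}

```text
time_s: 2.53
tcp_pos: [0.4641, -0.3587, 0.0595]
eef_rot: [-1.571, -0.0, -0.338]
ft_force: [0.3, -0.5, -0.1]
width: 0.0852
```

Call:
{"op": "arm_command", "data": {"commands": [{"travel": [0, 1, 0], "rotation": [0, 0, 0], "grip": -1}, {"travel": [0, 1, 0], "rotation": [0, 0, 0], "grip": -1}, {"travel": [0, 0.6, 0], "rotation": [0, 0, 0], "grip": -1}, {"travel": [0, 0.2, 0], "rotation": [0, 0, 0], "grip": -1}, {"travel": [0, 0, 0], "rotation": [0, 0, 0], "grip": -1}]}}

```text
time_s: 2.95
tcp_pos: [0.464, -0.358, 0.0034]
eef_rot: [-1.57, 0.002, -0.337]
ft_force: [-0.8, -0.5, 0.4]
width: 0.0854
```

Call:
{"op": "arm_command", "data": {"commands": [{"travel": [0, 0, 0], "rotation": [0, 0, 0], "grip": 0.2}, {"travel": [0, 0, 0], "rotation": [0, 0, 0], "grip": 0.5}, {"travel": [0, 0, 0], "rotation": [0, 0, 0], "grip": 1}, {"travel": [0, 0, 0], "rotation": [0, 0, 0], "grip": 1}, {"travel": [0, 0, 0], "rotation": [0, 0, 0], "grip": 1}], "newtons": 30}}

```text
time_s: 3.37
tcp_pos: [0.4654, -0.3584, 0.0053]
eef_rot: [-1.571, -0.002, -0.335]
ft_force: [-1.2, 0.0, 7.6]
width: 0.0474
```

Gripped at 47.4 mm, which matches the 48 mm width. Lifting and heading for the drawer.

Call:
{"op": "arm_command", "data": {"commands": [{"travel": [0, -0.5, 0], "rotation": [0, 0, 0], "grip": 1}, {"travel": [0, -1, 0], "rotation": [0, 0, 0], "grip": 1}, {"travel": [0, -1, 0], "rotation": [0, 0, 0], "grip": 1}, {"travel": [0, -1, 0], "rotation": [0, 0, 0], "grip": 1}, {"travel": [0, -1, 0], "rotation": [0, 0, 0], "grip": 1}]}}

```text
time_s: 3.78
tcp_pos: [0.4647, -0.3577, 0.0957]
eef_rot: [-1.571, -0.0, -0.335]
ft_force: [-0.0, -0.0, -0.3]
width: 0.0475
```

Call:
{"op": "arm_command", "data": {"commands": [{"travel": [0, -1, 0], "rotation": [0, 0, 0], "grip": 1}, {"travel": [0, -0.5, 0], "rotation": [0, 0, 0], "grip": 1}, {"travel": [0, 0, 0], "rotation": [0, 0, 0], "grip": 1}]}}

```text
time_s: 4.03
tcp_pos: [0.466, -0.3588, 0.127]
eef_rot: [-1.572, -0.004, -0.335]
ft_force: [0.8, -0.7, -0.8]
width: 0.0473
```

```bash
python3 - <<'E'
from plan import *
save('w2',snapshot('wrist'))
p,R=cur(); print(p,loc(-.171,0,.12));rows(p,R,loc(-.171,0,.125),down(CW),1,.9)
E
```

```text
[ 0.46534112 -0.35824775  0.125287  ] [ 0.53239125 -0.03058528  0.12      ]
--
{"travel": [-0.12, 0.0, 0.87], "rotation": [0.0, -0.17, 0.0], "grip": 1} ,
{"travel": [-0.1, 0.0, 0.88], "rotation": [0.0, -0.17, 0.0], "grip": 1} ,
{"travel": [-0.08, 0.0, 0.87], "rotation": [0.0, -0.16, 0.0], "grip": 1} ,
{"travel": [-0.06, 0.0, 0.88], "rotation": [0.0, -0.17, 0.0], "grip": 1} ,
{"travel": [-0.05, 0.0, 0.88], "rotation": [0.0, -0.17, 0.0], "grip": 1} ,
--
{"travel": [-0.03, 0.0, 0.88], "rotation": [0.0, -0.17, 0.01], "grip": 1} ,
{"travel": [-0.01, 0.0, 0.88], "rotation": [0.0, -0.16, 0.0], "grip": 1} ,
{"travel": [0.01, 0.0, 0.88], "rotation": [0.0, -0.17, 0.0], "grip": 1} ,
{"travel": [0.02, 0.0, 0.88], "rotation": [0.0, -0.17, 0.0], "grip": 1} ,
{"travel": [0.05, 0.0, 0.88], "rotation": [0.01, -0.17, 0.0], "grip": 1} ,
--
{"travel": [0.06, 0.0, 0.88], "rotation": [0.0, -0.16, 0.0], "grip": 1} ,
{"travel": [0.07, 0.0, 0.87], "rotation": [0.0, -0.17, 0.0], "grip": 1} ,
{"travel": [0.1, 0.0, 0.88], "rotation": [0.0, -0.17, 0.0], "grip": 1} ,
{"travel": [0.11, 0.0, 0.87], "rotation": [0.0, -0.17, 0.0], "grip": 1} ,
{"travel": [0.13, 0.0, 0.87], "rotation": [0.0, -0.17, 0.0], "grip": 1} ,
--
{"travel": [0.15, 0.0, 0.87], "rotation": [0.0, -0.16, 0.01], "grip": 1} ,
{"travel": [0.16, 0.0, 0.86], "rotation": [0.0, -0.17, 0.0], "grip": 1} ,
{"travel": [0.19, 0.0, 0.86], "rotation": [0.0, -0.17, 0.0], "grip": 1} ,
{"travel": [0.2, 0.01, 0.86], "rotation": [0.0, -0.17, 0.0], "grip": 1} ,
19 end [ 0.5324 -0.0306  0.1249]
```

View pics/w2.png

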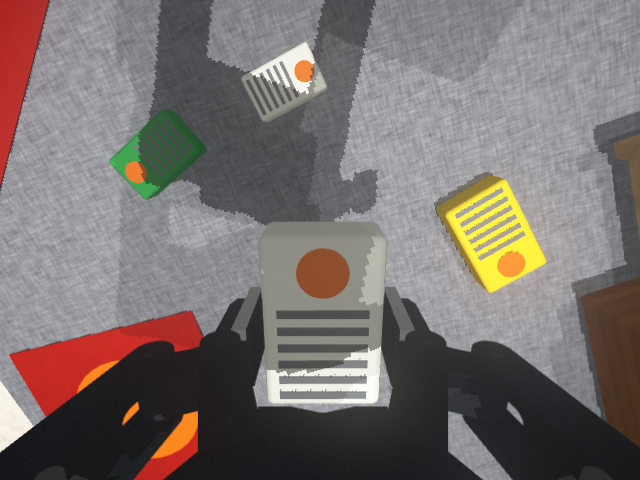

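The cassette (centre about (322,315)) is held flat and square between the pads. Moving over the drawer.

Call:
{"op": "arm_command", "data": {"commands": [{"travel": [-0.12, 0, 0.87], "rotation": [0, -0.17, 0], "grip": 1}, {"travel": [-0.1, 0, 0.88], "rotation": [0, -0.17, 0], "grip": 1}, {"travel": [-0.08, 0, 0.88], "rotation": [0, -0.17, 0], "grip": 1}, {"travel": [-0.06, 0, 0.88], "rotation": [0, -0.17, 0], "grip": 1}, {"travel": [-0.05, 0, 0.88], "rotation": [0, -0.17, 0], "grip": 1}]}}

```text
time_s: 4.5
tcp_pos: [0.4816, -0.2701, 0.1225]
eef_rot: [-1.57, 0.002, -0.232]
ft_force: [0.8, -0.3, -0.7]
width: 0.0473
```

Call:
{"op": "arm_command", "data": {"commands": [{"travel": [-0.03, 0, 0.88], "rotation": [0, -0.17, 0], "grip": 1}, {"travel": [-0.01, 0, 0.88], "rotation": [0, -0.17, 0], "grip": 1}, {"travel": [0.01, 0, 0.88], "rotation": [0, -0.17, 0], "grip": 1}, {"travel": [0.03, 0, 0.88], "rotation": [0, -0.17, 0], "grip": 1}, {"travel": [0.05, 0, 0.88], "rotation": [0, -0.17, 0], "grip": 1}]}}

```text
time_s: 4.92
tcp_pos: [0.4993, -0.1839, 0.1226]
eef_rot: [-1.57, 0.002, -0.13]
ft_force: [0.2, -0.3, -1.6]
width: 0.0472
```

Call:
{"op": "arm_command", "data": {"commands": [{"travel": [0.06, 0, 0.88], "rotation": [0, -0.17, 0], "grip": 1}, {"travel": [0.08, 0, 0.88], "rotation": [0, -0.17, 0], "grip": 1}, {"travel": [0.1, 0, 0.88], "rotation": [0, -0.17, 0], "grip": 1}, {"travel": [0.11, 0, 0.88], "rotation": [0, -0.17, 0], "grip": 1}, {"travel": [0.13, 0, 0.87], "rotation": [0, -0.17, 0], "grip": 1}]}}

```text
time_s: 5.33
tcp_pos: [0.5167, -0.0975, 0.1226]
eef_rot: [-1.57, 0.002, -0.028]
ft_force: [0.6, -0.3, -1.3]
width: 0.0472
```

Call:
{"op": "arm_command", "data": {"commands": [{"travel": [0.15, 0, 0.87], "rotation": [0, -0.16, 0], "grip": 1}, {"travel": [0.16, 0, 0.86], "rotation": [0, -0.17, 0], "grip": 1}, {"travel": [0.18, 0, 0.86], "rotation": [0, -0.17, 0], "grip": 1}, {"travel": [0.2, 0, 0.86], "rotation": [0, -0.17, 0], "grip": 1}, {"travel": [0, 0, 0], "rotation": [0, 0, 0], "grip": 1}]}}

```text
time_s: 5.75
tcp_pos: [0.531, -0.0272, 0.1227]
eef_rot: [-1.57, 0.002, 0.054]
ft_force: [-0.1, -1.3, -0.5]
width: 0.0474
```

```bash
python3 - <<'E'
from plan import *
import pickle
s=read_state();print(s['tcp_pos'],s['eef_rot'])
C=cal('wrist');im=snapshot('wrist');save('w3',im);pickle.dump((C,im),open('w3.pkl','wb'))
t=snapshot('top');save('t3',cv2.resize(t[90:300,200:400],None,fx=2.8,fy=2.8,interpolation=cv2.INTER_CUBIC))
E
```

```text
[ 0.53097521 -0.02720333  0.12270923] [-1.56980145  0.00185458  0.05388091]
```

View pics/w3.png

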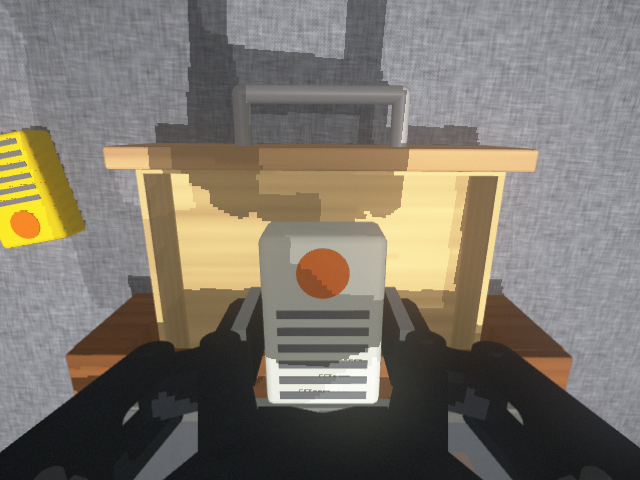

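View pics/t3.png

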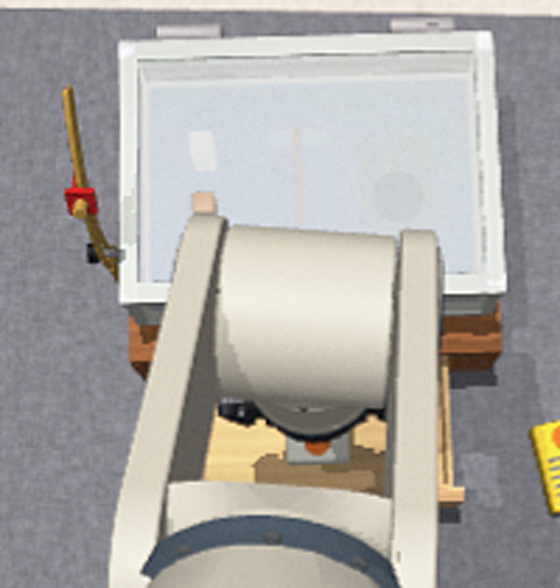

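```bash
python3 - <<'E'
from plan import *
import pickle
C,im=pickle.load(open('w3.pkl','rb'))
def tl(W): 
    d=W-[CX,CY,0];c,s=np.cos(CW),np.sin(CW);return np.array([c*d[0]+s*d[1],-s*d[0]+c*d[1],W[2]])
for n,p,z in [('board R',(106,147),.074),('boardL',(537,151),.074),('inner R',(140,170),.074),('innerL',(497,172),.074),('plinthR',(133,294),.085),('plinthL',(506,294),.085),('pullR',(237,93),.052),('pullL',(404,95),.052),('casTL',(260,230),.1427),('casTR',(386,230),.1427)]:
    print(n,tl(onz(C,p,z)).round(4))
print(tl(np.array(read_state()['tcp_pos'])))
E
```

```text
board R [-0.2368 -0.1109  0.074 ]
boardL [-0.236   0.1159  0.074 ]
inner R [-0.225  -0.0948  0.074 ]
innerL [-0.225   0.0964  0.074 ]
plinthR [-0.1576 -0.1028  0.085 ]
plinthL [-0.1586  0.106   0.085 ]
pullR [-0.2658 -0.0454  0.052 ]
pullL [-0.2652  0.0485  0.052 ]
casTL [-0.211  -0.0197  0.1427]
casTR [-0.2112  0.0258  0.1427]
[-0.17272099  0.00144029  0.12292343]
```

Call:
{"op": "arm_command", "data": {"commands": [{"travel": [0, 1, 0], "rotation": [0, 0, 0], "grip": 1}, {"travel": [0, 1, 0], "rotation": [0, 0, 0], "grip": 1}, {"travel": [0, 1, 0], "rotation": [0, 0, 0], "grip": 1}, {"travel": [0, 1, 0], "rotation": [0, 0, 0], "grip": 1}, {"travel": [0, 0.5, 0], "rotation": [0, 0, 0], "grip": 1}]}}

```text
time_s: 6.27
tcp_pos: [0.5295, -0.0304, 0.0316]
eef_rot: [-1.571, 0.003, 0.05]
ft_force: [-1.1, 0.7, -2.1]
width: 0.0474
```

Call:
{"op": "arm_command", "data": {"commands": [{"travel": [0, 0.3, 0], "rotation": [0, 0, 0], "grip": 1}, {"travel": [0, 0, 0], "rotation": [0, 0, 0], "grip": 1}, {"travel": [0, 0, 0], "rotation": [0, 0, 0], "grip": 1}]}}

```text
time_s: 6.52
tcp_pos: [0.5316, -0.0299, 0.0283]
eef_rot: [-1.571, 0.0, 0.051]
ft_force: [-0.8, 0.6, -0.4]
width: 0.0475
```

Call:
{"op": "arm_command", "data": {"commands": [{"travel": [0, 0.2, 0], "rotation": [0, 0, 0], "grip": 1}, {"travel": [0, 0, 0], "rotation": [0, 0, 0], "grip": 1}]}}

```text
time_s: 6.68
tcp_pos: [0.5319, -0.0296, 0.0245]
eef_rot: [-1.571, -0.001, 0.051]
ft_force: [0.1, 0.7, -0.1]
width: 0.0472
```

```bash
python3 - <<'E'
from plan import *
save('w4',snapshot('wrist'));print(read_state()['ft_force'],read_state()['tcp_pos'])
E
```

```text
[-0.76746261  0.06603517 -2.38790223] [ 0.53179952 -0.02958293  0.02458511]
```

View pics/w4.png

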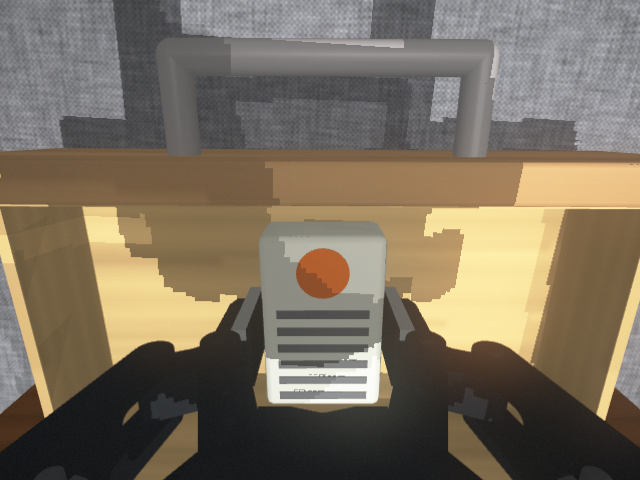

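The cassette sits just above the drawer floor, clear of the front board (bottom edge at row 207). Lowering the last 2 mm and releasing.

Call:
{"op": "arm_command", "data": {"commands": [{"travel": [0, 0.1, 0], "rotation": [0, 0, 0], "grip": 1}, {"travel": [0, 0, 0], "rotation": [0, 0, 0], "grip": 1}, {"travel": [0, 0, 0], "rotation": [0, 0, 0], "grip": -0.2}, {"travel": [0, 0, 0], "rotation": [0, 0, 0], "grip": -0.6}, {"travel": [0, 0, 0], "rotation": [0, 0, 0], "grip": -0.6}]}}

```text
time_s: 7.15
tcp_pos: [0.5315, -0.0295, 0.0222]
eef_rot: [-1.571, -0.0, 0.051]
ft_force: [0.7, 0.2, 0.6]
width: 0.0683
```

Call:
{"op": "arm_command", "data": {"commands": [{"travel": [0, 0, 0], "rotation": [0, 0, 0], "grip": -0.6}, {"travel": [0, 0, 0], "rotation": [0, 0, 0], "grip": -0.6}, {"travel": [0, -0.5, 0], "rotation": [0, 0, 0], "grip": -0.6}, {"travel": [0, -1, 0], "rotation": [0, 0, 0], "grip": -0.6}, {"travel": [0, -1, 0], "rotation": [0, 0, 0], "grip": -0.6}]}}

```text
time_s: 7.57
tcp_pos: [0.5307, -0.0295, 0.0726]
eef_rot: [-1.571, 0.002, 0.051]
ft_force: [-0.4, -1.0, 0.6]
width: 0.0683
```

Call:
{"op": "arm_command", "data": {"commands": [{"travel": [0, -1, 0], "rotation": [0, 0, 0], "grip": -0.6}, {"travel": [0, -1, 0], "rotation": [0, 0, 0], "grip": 0}, {"travel": [0, -0.5, 0], "rotation": [0, 0, 0], "grip": 0.5}, {"travel": [0, 0, 0], "rotation": [0, 0, 0], "grip": 1}]}}

```text
time_s: 7.9
tcp_pos: [0.533, -0.0296, 0.1247]
eef_rot: [-1.571, -0.004, 0.051]
ft_force: [0.1, 0.4, 0.3]
width: 0.0327
```

```bash
python3 - <<'E'
from plan import *
save('w5',snapshot('wrist'))
p,R=cur();print(p)
p,R=rows(p,R,loc(-.345,0.0015,.125),down(CW),1,.95)
rows(p,R,loc(-.345,0.0015,.037),down(CW),1,.95)
E
```

```text
[ 0.53217536 -0.02960114  0.12319053]
--
{"travel": [-0.87, -0.01, 0.01], "rotation": [0.0, 0.0, 0.0], "grip": 1} ,
{"travel": [-0.87, -0.01, 0.0], "rotation": [0.0, 0.01, 0.0], "grip": 1} ,
{"travel": [-0.87, -0.01, 0.01], "rotation": [0.0, 0.0, 0.01], "grip": 1} ,
{"travel": [-0.87, -0.01, 0.0], "rotation": [0.0, 0.0, 0.0], "grip": 1} ,
{"travel": [-0.87, -0.01, 0.01], "rotation": [0.0, 0.01, 0.0], "grip": 1} ,
--
{"travel": [-0.86, -0.01, 0.0], "rotation": [0.0, 0.0, 0.0], "grip": 1} ,
{"travel": [-0.87, -0.01, 0.01], "rotation": [0.0, 0.0, 0.0], "grip": 1} ,
{"travel": [-0.87, -0.01, 0.0], "rotation": [0.0, 0.01, 0.01], "grip": 1} ,
{"travel": [-0.87, -0.01, 0.0], "rotation": [0.0, 0.0, 0.0], "grip": 1} ,
{"travel": [-0.87, -0.01, 0.01], "rotation": [0.0, 0.0, 0.0], "grip": 1} ,
10 end [ 0.3585 -0.0372  0.1249]
--
{"travel": [0.0, 0.88, 0.0], "rotation": [0.0, 0.0, 0.0], "grip": 1} ,
{"travel": [0.0, 0.88, 0.0], "rotation": [0.0, 0.0, 0.0], "grip": 1} ,
{"travel": [0.0, 0.88, 0.0], "rotation": [0.0, 0.0, 0.0], "grip": 1} ,
{"travel": [0.0, 0.88, 0.0], "rotation": [0.0, 0.0, 0.0], "grip": 1} ,
{"travel": [0.0, 0.88, 0.0], "rotation": [0.0, 0.0, 0.0], "grip": 1} ,
5 end [ 0.3585 -0.0372  0.0369]
```

View pics/w5.png

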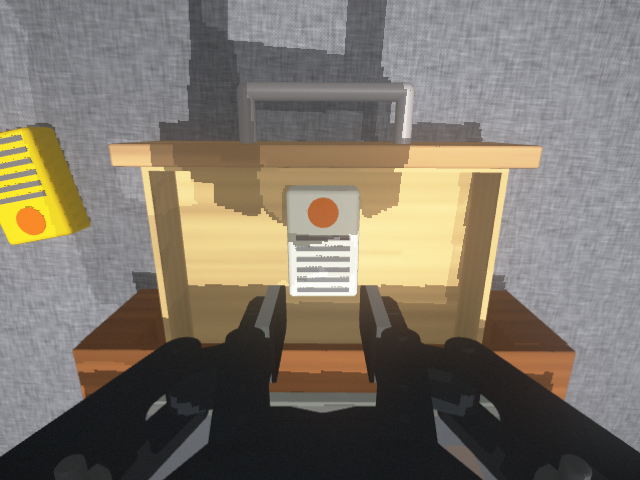

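The cassette lies flat in the drawer at (323,240), square to it. Backing off in front of the pull.

Call:
{"op": "arm_command", "data": {"commands": [{"travel": [-1, 0, 0], "rotation": [0, 0, 0], "grip": 1}, {"travel": [-1, 0, 0], "rotation": [0, 0, 0], "grip": 1}, {"travel": [-1, 0, 0], "rotation": [0, 0, 0], "grip": 1}, {"travel": [-1, 0, 0], "rotation": [0, 0, 0], "grip": 1}, {"travel": [-1, 0, 0], "rotation": [0, 0, 0], "grip": 1}]}}

```text
time_s: 8.37
tcp_pos: [0.4296, -0.0346, 0.1208]
eef_rot: [-1.57, 0.002, 0.051]
ft_force: [-0.5, -0.3, 0.9]
width: 0.0
```

Call:
{"op": "arm_command", "data": {"commands": [{"travel": [-1, 0, 0], "rotation": [0, 0, 0], "grip": 1}, {"travel": [-1, 0, 0], "rotation": [0, 0, 0], "grip": 1}, {"travel": [-0.6, 0, 0.1], "rotation": [0, 0, 0], "grip": 1}, {"travel": [0, 1, 0], "rotation": [0, 0, 0], "grip": 1}, {"travel": [0, 1, 0], "rotation": [0, 0, 0], "grip": 1}]}}

```text
time_s: 8.78
tcp_pos: [0.3796, -0.0353, 0.0819]
eef_rot: [-1.571, -0.002, 0.051]
ft_force: [0.3, -0.5, -0.2]
width: -0.0003
```

Call:
{"op": "arm_command", "data": {"commands": [{"travel": [0, 1, 0], "rotation": [0, 0, 0], "grip": 1}, {"travel": [0, 1, 0], "rotation": [0, 0, 0], "grip": 1}, {"travel": [0, 0.4, 0], "rotation": [0, 0, 0], "grip": 1}, {"travel": [0, 0, 0], "rotation": [0, 0, 0], "grip": 1}]}}

```text
time_s: 9.12
tcp_pos: [0.378, -0.0351, 0.0323]
eef_rot: [-1.57, 0.004, 0.051]
ft_force: [-1.0, -0.3, -0.5]
width: -0.0
```

```bash
python3 - <<'E'
from plan import *
save('w6',snapshot('wrist'))
p,R=cur();print(p,R.as_euler('xyz'))
c,s=np.cos(CW),np.sin(CW);d=p-[CX,CY,0];print(c*d[0]+s*d[1],-s*d[0]+c*d[1])
E
```

```text
[ 0.37865518 -0.03520404  0.03333306] [-1.57035374  0.0028013   0.05144472]
-0.3247825188437297 0.0026554145324333284
```

View pics/w6.png

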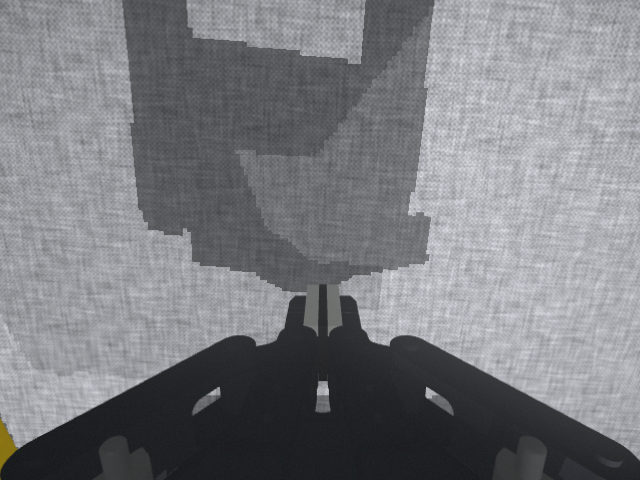

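Call:
{"op": "arm_command", "data": {"commands": [{"travel": [1, 0, 0], "rotation": [0, 0, 0], "grip": 1}, {"travel": [0.8, 0, 0], "rotation": [0, 0, 0], "grip": 1}, {"travel": [0.4, 0, 0], "rotation": [0, 0, 0], "grip": 1}, {"travel": [0.4, 0, 0], "rotation": [0, 0, 0], "grip": 1}, {"travel": [0.4, 0, 0], "rotation": [0, 0, 0], "grip": 1}]}}

```text
time_s: 9.58
tcp_pos: [0.4392, -0.0322, 0.0345]
eef_rot: [-1.571, 0.001, 0.052]
ft_force: [-2.4, -0.2, 3.6]
width: 0.0001
```

Call:
{"op": "arm_command", "data": {"commands": [{"travel": [0.5, 0, 0], "rotation": [0, 0, 0], "grip": 1}, {"travel": [0.6, 0, 0], "rotation": [0, 0, 0], "grip": 1}, {"travel": [0.6, 0, 0], "rotation": [0, 0, 0], "grip": 1}, {"travel": [0.6, 0, 0], "rotation": [0, 0, 0], "grip": 1}, {"travel": [0.6, 0, 0], "rotation": [0, 0, 0], "grip": 1}]}}

```text
time_s: 10.0
tcp_pos: [0.4986, -0.0293, 0.0341]
eef_rot: [-1.571, -0.0, 0.051]
ft_force: [-2.7, -0.6, 2.1]
width: -0.0003
```

Call:
{"op": "arm_command", "data": {"commands": [{"travel": [0.6, 0, 0], "rotation": [0, 0, 0], "grip": 1}, {"travel": [0.4, 0, 0], "rotation": [0, 0, 0], "grip": 1}, {"travel": [0.3, 0, 0], "rotation": [0, 0, 0], "grip": 1}, {"travel": [0, 0, 0], "rotation": [0, 0, 0], "grip": 1}]}}

```text
time_s: 10.33
tcp_pos: [0.5253, -0.0279, 0.0342]
eef_rot: [-1.571, -0.002, 0.051]
ft_force: [-0.4, 0.0, 0.0]
width: 0.0
```

```bash
cat > st.py <<'E'
from plan import *
p,R=cur();print(p,R.as_euler('xyz').round(3),read_state()['ft_force'].round(1),read_state()['time_s'])
c,s=np.cos(CW),np.sin(CW);d=p-[CX,CY,0];print('local',c*d[0]+s*d[1],-s*d[0]+c*d[1])
E
python3 st.py
```

```text
[ 0.52528567 -0.02789983  0.03418771] [-1.571 -0.002  0.051] [-0.4  0.   0. ] 10.3333
local -0.17797066465778355 0.003018420592078703
```

Call:
{"op": "arm_command", "data": {"commands": [{"travel": [0.3, 0, 0], "rotation": [0, 0, 0], "grip": 1}, {"travel": [0.2, 0, 0], "rotation": [0, 0, 0], "grip": 1}, {"travel": [0.1, 0, 0], "rotation": [0, 0, 0], "grip": 1}, {"travel": [0, 0, 0], "rotation": [0, 0, 0], "grip": 1}]}}

```text
time_s: 10.67
tcp_pos: [0.5357, -0.0273, 0.034]
eef_rot: [-1.571, -0.0, 0.051]
ft_force: [-0.0, -0.7, -0.8]
width: -0.0
```

Call:
{"op": "arm_command", "data": {"commands": [{"travel": [0.1, 0, 0], "rotation": [0, 0, 0], "grip": 1}, {"travel": [0, 0, 0], "rotation": [0, 0, 0], "grip": 1}]}}

```text
time_s: 10.83
tcp_pos: [0.5374, -0.0272, 0.0341]
eef_rot: [-1.571, -0.0, 0.051]
ft_force: [-0.8, 0.6, -0.7]
width: -0.0
```

```bash
python3 st.py
```

```text
[ 0.53742297 -0.02721128  0.03409898] [-1.571 -0.     0.051] [-0.8  0.6 -0.7] 10.8333
local -0.16581438369555354 0.0031323236872071517
```

Not at the stop yet. Continuing gently until the force rises.

Call:
{"op": "arm_command", "data": {"commands": [{"travel": [0.15, 0, 0], "rotation": [0, 0, 0], "grip": 1}, {"travel": [0.1, 0, 0], "rotation": [0, 0, 0], "grip": 1}, {"travel": [0, 0, 0], "rotation": [0, 0, 0], "grip": 1}]}}

```text
time_s: 11.08
tcp_pos: [0.5406, -0.027, 0.0339]
eef_rot: [-1.571, 0.004, 0.051]
ft_force: [-7.8, -0.3, 5.3]
width: -0.0002
```

```bash
python3 - <<'E'
from plan import *
import st
t=snapshot('scene');save('s7',cv2.resize(t[190:370,180:400],None,fx=3.4,fy=3.3,interpolation=cv2.INTER_CUBIC))
E
```

```text
[ 0.54061489 -0.02703909  0.03385978] [-1.571  0.004  0.051] [-7.8 -0.3  5.3] 11.0833
local -0.16261789091144896 0.003153398864542142
```

View pics/s7.png

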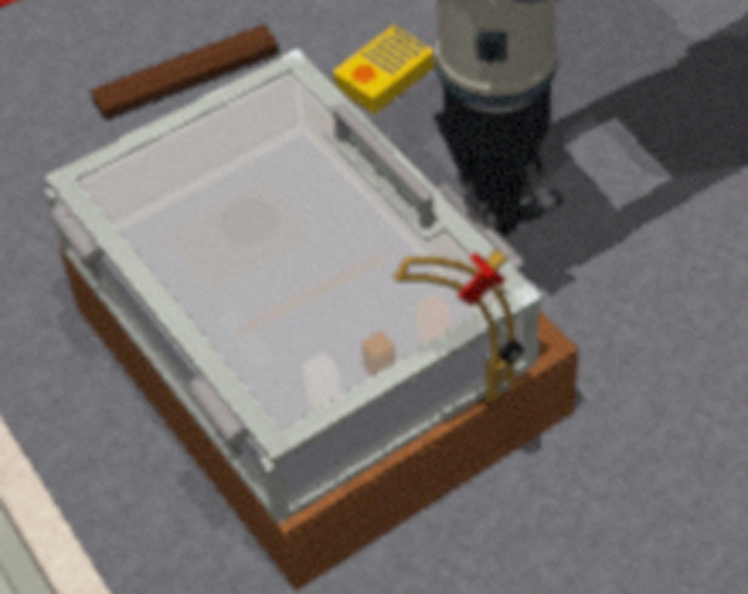

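Call:
{"op": "arm_command", "data": {"commands": [{"travel": [0.15, 0, 0], "rotation": [0, 0, 0], "grip": 1}, {"travel": [0, 0, 0], "rotation": [0, 0, 0], "grip": 1}, {"travel": [0, 0, 0], "rotation": [0, 0, 0], "grip": 1}]}}

```text
time_s: 11.38
tcp_pos: [0.5407, -0.0269, 0.0334]
eef_rot: [-1.57, 0.009, 0.052]
ft_force: [-15.8, -1.7, 11.1]
width: 0.0003
```

```bash
python3 st.py
```

```text
[ 0.54072022 -0.02689905  0.03341535] [-1.57   0.009  0.052] [-15.8  -1.7  11.1] 11.3833
local -0.16250605462170434 0.003288295966263257
```

The TCP stayed put while the force rose to 16 N, so the drawer is against its stop. Backing off, rising and turning for the lid handle.

Call:
{"op": "arm_command", "data": {"commands": [{"travel": [-1, 0, 0], "rotation": [0, 0, 0], "grip": 1}, {"travel": [-1, 0, 0], "rotation": [0, 0, 0], "grip": 1}, {"travel": [-1, 0, 0], "rotation": [0, 0, 0], "grip": 1}, {"travel": [0, -1, 0], "rotation": [0, 0, 0], "grip": 1}, {"travel": [0, -1, 0], "rotation": [0, 0, 0], "grip": 0.2}]}}

```text
time_s: 11.8
tcp_pos: [0.4838, -0.0299, 0.0738]
eef_rot: [-1.57, 0.002, 0.051]
ft_force: [1.1, -0.3, -0.1]
width: 0.0106
```

Call:
{"op": "arm_command", "data": {"commands": [{"travel": [0, -1, 0], "rotation": [0, 1, 0], "grip": 0}, {"travel": [0, -1, 0], "rotation": [0, 1, 0], "grip": 0}, {"travel": [0, -1, 0], "rotation": [0, 1, 0], "grip": 0}, {"travel": [0, -1, 0], "rotation": [0, 1, 0], "grip": 0}, {"travel": [0, -1, 0], "rotation": [0, 1, 0], "grip": 0}]}}

```text
time_s: 12.22
tcp_pos: [0.4861, -0.0299, 0.1755]
eef_rot: [-1.57, -0.002, -0.555]
ft_force: [0.2, 0.5, 0.2]
width: 0.0429
```

Call:
{"op": "arm_command", "data": {"commands": [{"travel": [0, -1, 0], "rotation": [0, 1, 0], "grip": 0}, {"travel": [0, -1, 0], "rotation": [0, 1, 0], "grip": 0}, {"travel": [0, -1, 0], "rotation": [0, 1, 0], "grip": 0}, {"travel": [0, -1, 0], "rotation": [0, 1, 0], "grip": 0}, {"travel": [0, -1, 0], "rotation": [0, 1, 0], "grip": 0}]}}

```text
time_s: 12.63
tcp_pos: [0.4859, -0.0299, 0.2756]
eef_rot: [-1.569, -0.001, -1.155]
ft_force: [0.8, 0.9, -0.2]
width: 0.0424
```

Call:
{"op": "arm_command", "data": {"commands": [{"travel": [0, -1, 0], "rotation": [0, 1, 0], "grip": 0}, {"travel": [0, -1, 0], "rotation": [0, 1, 0], "grip": 0}, {"travel": [0, 0, 0], "rotation": [0, 1, 0], "grip": 0}, {"travel": [0, 0, 0], "rotation": [0, 0, 0], "grip": 0}]}}

```text
time_s: 12.97
tcp_pos: [0.4866, -0.03, 0.3158]
eef_rot: [-1.567, -0.0, -1.514]
ft_force: [0.2, -0.4, -0.2]
width: 0.0427
```

```bash
python3 - <<'E'
from plan import *
import st
im=snapshot('scene');save('s8',cv2.resize(im[100:400,150:450],None,fx=2,fy=2));im=snapshot('wrist');save('w8',im)
p,R=cur(); rows(p,R,loc(-.067,0.0,.28),down(CW-np.pi/2),0)
E
```

```text
[ 0.48658917 -0.02996223  0.31576045] [-1.567 -0.    -1.514] [ 0.2 -0.4 -0.2] 12.9667
local -0.21672139580629748 0.002787989961669921
--
{"travel": [0.04, 0.21, 0.94], "rotation": [0.0, 0.02, 0.0], "grip": 0} ,
{"travel": [0.03, 0.22, 0.94], "rotation": [0.0, 0.02, 0.0], "grip": 0} ,
{"travel": [0.03, 0.21, 0.95], "rotation": [0.0, 0.02, 0.0], "grip": 0} ,
{"travel": [0.03, 0.21, 0.94], "rotation": [0.0, 0.02, 0.0], "grip": 0} ,
{"travel": [0.03, 0.21, 0.94], "rotation": [0.0, 0.02, 0.0], "grip": 0} ,
--
{"travel": [0.02, 0.22, 0.94], "rotation": [0.0, 0.02, 0.0], "grip": 0} ,
{"travel": [0.02, 0.21, 0.95], "rotation": [0.0, 0.02, 0.0], "grip": 0} ,
{"travel": [0.03, 0.21, 0.94], "rotation": [0.0, 0.02, 0.0], "grip": 0} ,
8 end [ 0.6363 -0.0258  0.2801]
```

View pics/w8.png

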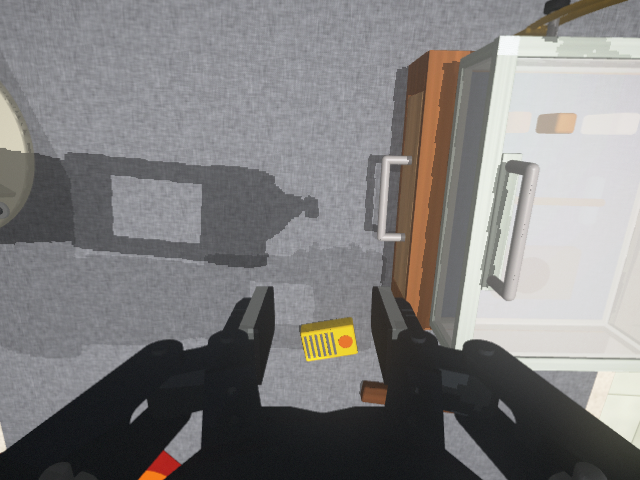

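View pics/s8.png

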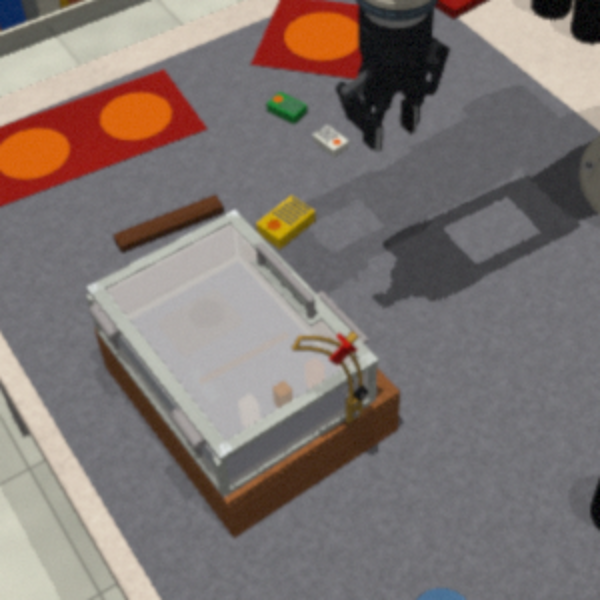

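The drawer is shut with its front flush, the pull is at (383,200), and the handle bar runs from (530,168) to (511,295). Measuring the handle from here.

```bash
python3 - <<'E'
from plan import *
import pickle
C=cal('wrist');pickle.dump(C,open('C8.pkl','wb'))
c,s=np.cos(CW),np.sin(CW)
def tl(W):
    d=W-[CX,CY,0];return np.array([c*d[0]+s*d[1],-s*d[0]+c*d[1],W[2]])
for p,z in [((531,165),.196),((511,295),.196),((384,158),.052),((383,239),.052),((500,38),.165)]: print(tl(onz(C,p,z)).round(4))
print(proj(C,[loc(-.067,.045,.196),loc(-.067,-.045,.196),loc(-.091,.144,.165)]))
E
```

```text
[-0.0675  0.055   0.196 ]
[-0.0643 -0.0484  0.196 ]
[-0.1497  0.0483  0.052 ]
[-0.1444 -0.0463  0.052 ]
[-0.0896  0.1437  0.165 ]
[[529.15190587 178.89143797]
 [508.38519214 291.13174609]
 [498.22233532  37.5010678 ]]
```

Call:
{"op": "arm_command", "data": {"commands": [{"travel": [0, 0.2, 1], "rotation": [0, 0.1, 0], "grip": 0}, {"travel": [0, 0.2, 1], "rotation": [0, 0, 0], "grip": 0}, {"travel": [0, 0.2, 1], "rotation": [0, 0, 0], "grip": 0}, {"travel": [0, 0.2, 1], "rotation": [0, 0, 0], "grip": 0}, {"travel": [0, 0.2, 1], "rotation": [0, 0, 0], "grip": 0}]}}

```text
time_s: 13.48
tcp_pos: [0.5859, -0.0246, 0.2928]
eef_rot: [-1.572, 0.0, -1.516]
ft_force: [-0.2, 0.1, 0.0]
width: 0.043
```

Call:
{"op": "arm_command", "data": {"commands": [{"travel": [0, 0.2, 0.7], "rotation": [0, 0, 0], "grip": 0}, {"travel": [0, 0, 0.3], "rotation": [0, 0, 0], "grip": 0}, {"travel": [0, 0, 0], "rotation": [0, 0, 0], "grip": 0}]}}

```text
time_s: 13.73
tcp_pos: [0.6056, -0.0236, 0.2888]
eef_rot: [-1.573, 0.0, -1.518]
ft_force: [-0.5, 0.0, -0.0]
width: 0.0426
```

```bash
python3 - <<'E'
from plan import *
import st,pickle
C=cal('wrist');im=snapshot('wrist');save('w9',im);pickle.dump(C,open('C9.pkl','wb'))
E
```

```text
[ 0.60560828 -0.0235529   0.2887553 ] [-1.573  0.    -1.518] [-0.5  0.  -0. ] 13.7333
local -0.09753234892226664 0.003562644930088901
```

View pics/w9.png

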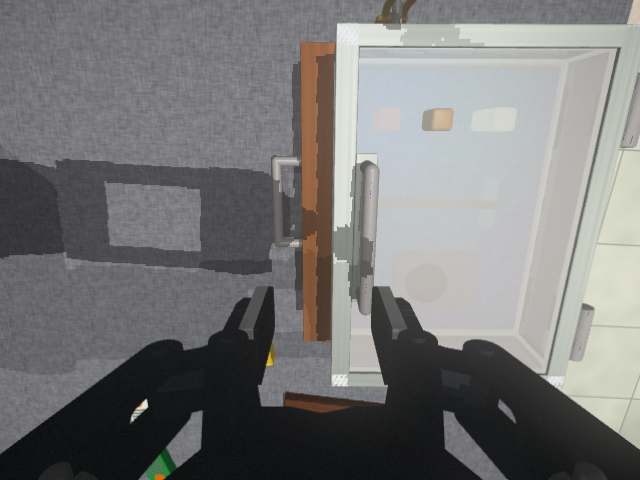

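```bash
python3 - <<'E'
from plan import *
import pickle
A=pickle.load(open('C8.pkl','rb'));B=pickle.load(open('C9.pkl','rb'))
c,s=np.cos(CW),np.sin(CW)
def tl(W):
    d=W-[CX,CY,0];return np.array([c*d[0]+s*d[1],-s*d[0]+c*d[1],W[2]])
for a,b in [((531,165),(371,165)),((511,297),(365,312))]:
    X,r=tri([(A,a),(B,b)]);print(tl(X).round(4),np.round(r,4),tl(onz(B,b,.196)).round(4),X)
p,R=cur(); rows(p,R,loc(-.066,0.0015,.25),down(CW-np.pi/2),0)
E
```

```text
[-0.0656  0.0549  0.1927] [0.0002 0.0002] [-0.0661  0.0555  0.196 ] [0.63506607 0.0292832  0.19266182]
[-0.0666 -0.0486  0.2007] [0.0007 0.0007] [-0.0658 -0.0519  0.196 ] [ 0.63901176 -0.07417247  0.20074012]
--
{"travel": [0.06, 0.98, 0.81], "rotation": [0.01, 0.02, 0.0], "grip": 0} ,
{"travel": [0.05, 0.98, 0.81], "rotation": [0.0, 0.02, 0.0], "grip": 0} ,
2 end [ 0.6373 -0.0241  0.25  ]
```

Handle bar measured at local (-0.066, 0.002, 0.197), matching the text (-0.067, 0, 0.196). Moving over it and descending.

Call:
{"op": "arm_command", "data": {"commands": [{"travel": [0.05, 0.7, 0.8], "rotation": [0, 0.04, 0], "grip": 0}, {"travel": [0.05, 0.7, 0.8], "rotation": [0, 0, 0], "grip": 0}, {"travel": [0, 0, 0], "rotation": [0, 0, 0], "grip": 0}, {"travel": [0, 0, 0], "rotation": [0, 0, 0], "grip": 0}]}}

```text
time_s: 14.12
tcp_pos: [0.6362, -0.0242, 0.2615]
eef_rot: [-1.573, 0.0, -1.524]
ft_force: [-0.4, -0.3, 0.2]
width: 0.0427
```

```bash
python3 - <<'E'
from plan import *
import st,pickle
C=cal('wrist');im=snapshot('wrist');save('w10',im);pickle.dump(C,open('C10.pkl','wb'))
p,R=cur(); rows(p,R,loc(-.066,0.0015,.179),down(CW-np.pi/2),0)
E
```

```text
[ 0.63615729 -0.02415668  0.26150479] [-1.573  0.    -1.524] [-0.4 -0.3  0.2] 14.1167
local -0.06704605945329588 0.0015151077402261778
--
{"travel": [0.0, 0.83, 0.01], "rotation": [0.0, 0.0, 0.0], "grip": 0} ,
{"travel": [0.0, 0.84, 0.01], "rotation": [0.0, 0.0, 0.0], "grip": 0} ,
{"travel": [0.0, 0.83, 0.01], "rotation": [0.01, -0.01, 0.0], "grip": 0} ,
{"travel": [0.0, 0.83, 0.01], "rotation": [0.0, 0.0, 0.0], "grip": 0} ,
{"travel": [0.0, 0.83, 0.01], "rotation": [0.0, 0.0, 0.0], "grip": 0} ,
5 end [ 0.6372 -0.0241  0.1791]
```

View pics/w10.png

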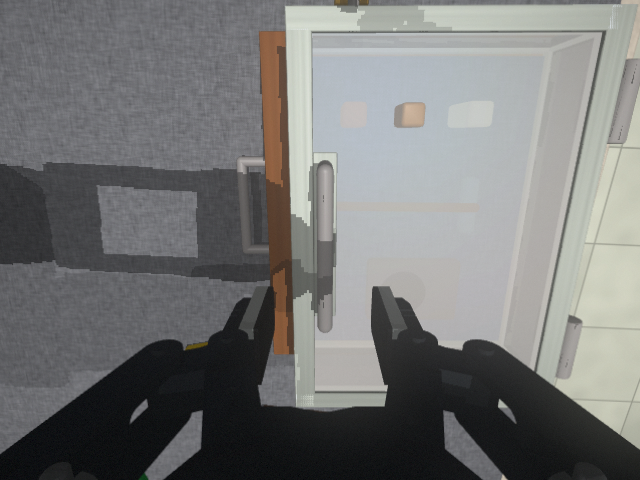

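Bar (column 325) is centred between the fingers (273 and 373). Descending and gripping.

Call:
{"op": "arm_command", "data": {"commands": [{"travel": [0, 1, 0], "rotation": [0, 0, 0], "grip": 0}, {"travel": [0, 1, 0.05], "rotation": [0, 0, 0], "grip": 0}, {"travel": [0, 1, 0], "rotation": [0, 0, 0], "grip": 0}, {"travel": [0, 0.7, 0], "rotation": [0, 0, 0], "grip": 0}, {"travel": [0, 0.4, 0], "rotation": [0, 0, 0], "grip": 0}]}}

```text
time_s: 14.58
tcp_pos: [0.6368, -0.0241, 0.1795]
eef_rot: [-1.572, 0.0, -1.525]
ft_force: [0.1, 0.9, -0.2]
width: 0.0425
```

Call:
{"op": "arm_command", "data": {"commands": [{"travel": [0, 0, 0], "rotation": [0, 0, 0], "grip": 0.3}, {"travel": [0, 0, 0], "rotation": [0, 0, 0], "grip": 0.6}, {"travel": [0, 0, 0], "rotation": [0, 0, 0], "grip": 1}, {"travel": [0, 0, 0], "rotation": [0, 0, 0], "grip": 1}, {"travel": [0, 0, 0], "rotation": [0, 0, 0], "grip": 1}], "newtons": 50}}

```text
time_s: 15.0
tcp_pos: [0.6374, -0.0242, 0.1815]
eef_rot: [-1.572, -0.0, -1.525]
ft_force: [-6.1, -0.7, 3.2]
width: 0.008
```

```bash
python3 - <<'E'
from plan import *
import st,pickle
C=cal('wrist');im=snapshot('wrist');save('w11',im)
E
```

```text
[ 0.63735705 -0.02419108  0.1814897 ] [-1.572 -0.    -1.525] [-6.1 -0.7  3.2] 15.0
local -0.0658492716598373 0.0014240256321916072
```

View pics/w11.png

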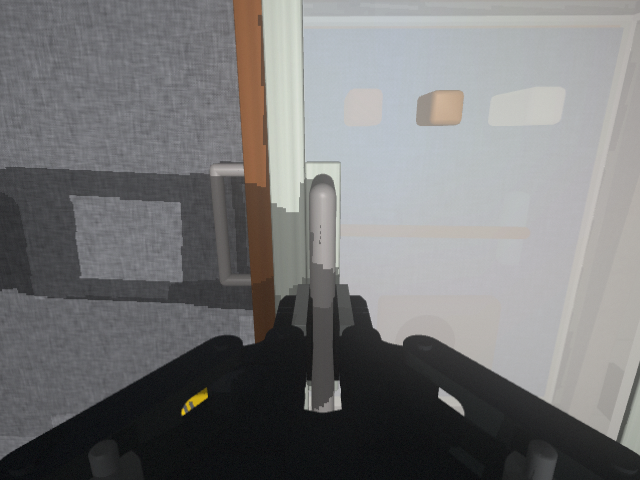

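Bar gripped. Lifting with the tool rotating rigidly about the hinge line: each row is 0.06 rad, with r = (−0.186, 0.0215) from hinge to TCP.

Call:
{"op": "arm_command", "data": {"commands": [{"travel": [0, -0.28, 0.03], "rotation": [-0.25, 0, 0], "grip": 1}, {"travel": [0, -0.55, 0.08], "rotation": [-0.5, 0, 0], "grip": 1}, {"travel": [0, -0.55, 0.08], "rotation": [-0.5, 0, 0], "grip": 1}, {"travel": [0, 0, 0], "rotation": [0, 0, 0], "grip": 1}], "newtons": 60}}

```text
time_s: 15.38
tcp_pos: [0.6426, -0.0239, 0.2093]
eef_rot: [-1.727, -0.0, -1.525]
ft_force: [-10.2, 0.1, -3.6]
width: 0.0076
```

```bash
python3 - <<'E'
from plan import *
import st
t=snapshot('scene');save('s12',cv2.resize(t[150:370,180:400],None,fx=3,fy=2.7,interpolation=cv2.INTER_CUBIC))
E
```

```text
[ 0.64257494 -0.02394174  0.20927448] [-1.727 -0.    -1.525] [-10.2   0.1  -3.6] 15.3833
local -0.060625428515853876 0.0014263702989206002
```

View pics/s12.png

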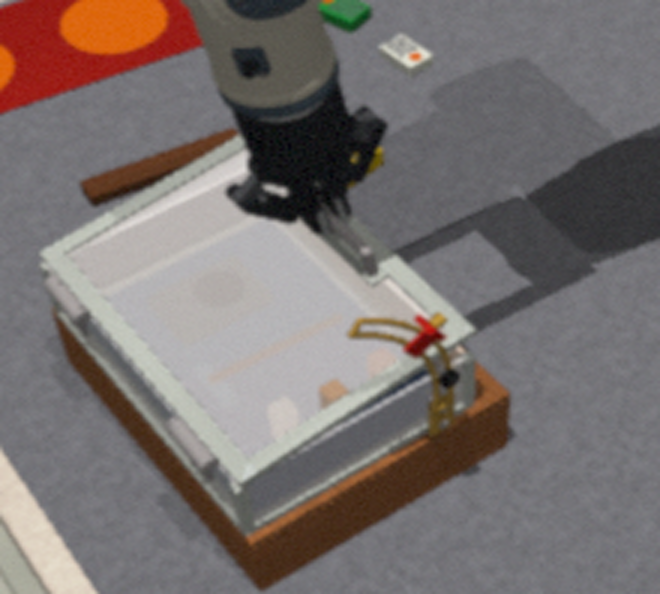

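The lid is rising with the drawer still shut. Continuing.

Call:
{"op": "arm_command", "data": {"commands": [{"travel": [0, -0.55, 0.05], "rotation": [-0.5, 0, 0], "grip": 1}, {"travel": [0, -0.55, 0.05], "rotation": [-0.5, 0, 0], "grip": 1}, {"travel": [0, -0.55, 0.08], "rotation": [-0.5, 0, 0], "grip": 1}, {"travel": [0, 0, 0], "rotation": [0, 0, 0], "grip": 1}]}}

```text
time_s: 15.77
tcp_pos: [0.6537, -0.0234, 0.24]
eef_rot: [-1.906, -0.0, -1.525]
ft_force: [-9.3, -1.3, -3.8]
width: 0.0075
```

```bash
cat > look.py <<'E'
from plan import *
import st,sys,pickle
n=sys.argv[1]
S=cal('scene');T=cal('top')
t=snapshot('scene');u=snapshot('top');pickle.dump((t,u),open(f'l{n}.pkl','wb'))
save('s'+n,cv2.resize(t[230:320,290:380],None,fx=6,fy=6,interpolation=cv2.INTER_CUBIC))
save('t'+n,cv2.resize(u[130:220,200:290],None,fx=6,fy=6,interpolation=cv2.INTER_CUBIC))
E
python3 look.py 13
```

```text
[ 0.65374437 -0.02340013  0.23998965] [-1.906 -0.    -1.525] [-9.3 -1.3 -3.8] 15.7667
local -0.04944287986526089 0.0014392569067495599
```

View pics/s13.png

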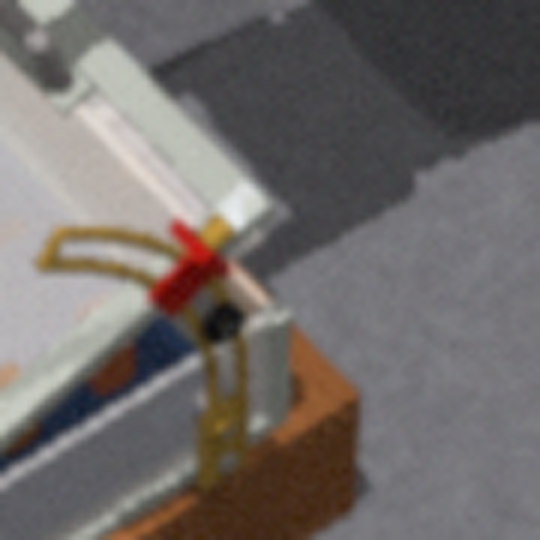

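View pics/t13.png

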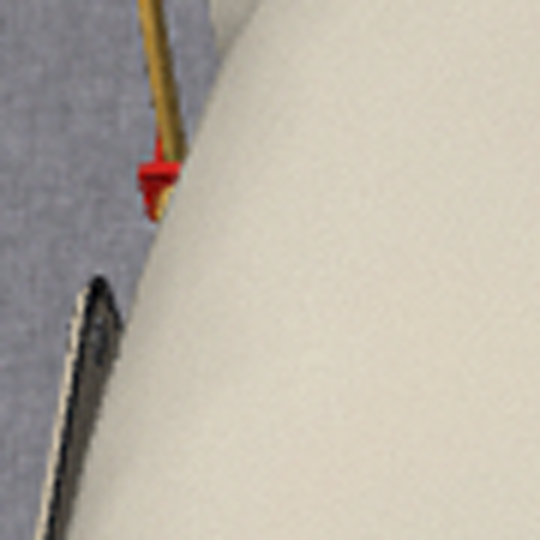

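```bash
python3 - <<'E'
from plan import *
S=cal('scene')
for y in (.156,.163):
  print(y)
  for th in (0,.3,.335,.36,.4,.44,.46,.48,.5,.52,.56): print(th,proj(S,loc(.12-.17*np.cos(th),y,.16+.17*np.sin(th)))[0].round(1))
E
```

```text
0.156
0 [327.3 292.8]
0.3 [324.4 280.9]
0.335 [323.7 279.7]
0.36 [323.1 278.9]
0.4 [322.1 277.7]
0.44 [321.  276.6]
0.46 [320.5 276.1]
0.48 [319.8 275.5]
0.5 [319.2 275. ]
0.52 [318.5 274.6]
0.56 [317.1 273.7]
0.163
0 [329.2 294.9]
0.3 [326.4 283. ]
0.335 [325.7 281.9]
0.36 [325.2 281.1]
0.4 [324.2 279.9]
0.44 [323.1 278.8]
0.46 [322.5 278.2]
0.48 [321.9 277.7]
0.5 [321.3 277.3]
0.52 [320.6 276.8]
0.56 [319.2 275.9]
```

Call:
{"op": "arm_command", "data": {"commands": [{"travel": [0, -0.55, 0.08], "rotation": [-0.5, 0, 0], "grip": 1}, {"travel": [0, -0.55, 0.08], "rotation": [-0.5, 0, 0], "grip": 1}, {"travel": [0, 0, 0], "rotation": [0, 0, 0], "grip": 1}]}}

```text
time_s: 16.12
tcp_pos: [0.6636, -0.0229, 0.2588]
eef_rot: [-2.027, 0.0, -1.525]
ft_force: [-12.9, -0.7, 0.2]
width: 0.0076
```

```bash
python3 look.py 14; python3 - <<'E'
from plan import *
import pickle
pickle.dump(cal('wrist'),open('C14.pkl','wb'));save('w14',snapshot('wrist'))
E
```

```text
[ 0.6636204  -0.02290011  0.2587642 ] [-2.027  0.    -1.525] [-12.9  -0.7   0.2] 16.1167
local -0.03955425308239636 0.0014717580206700808
```

View pics/s14.png

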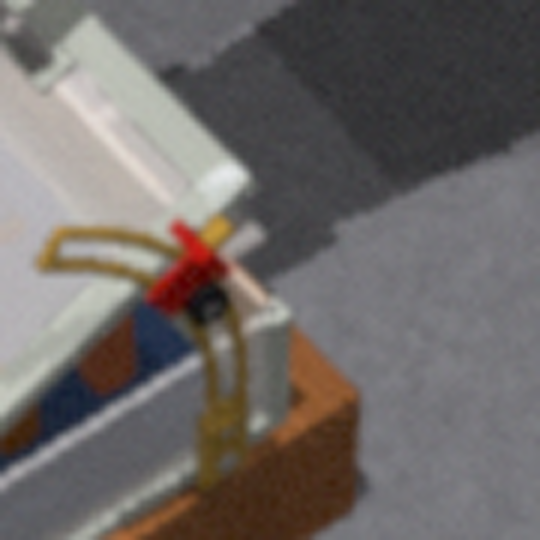

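View pics/t14.png

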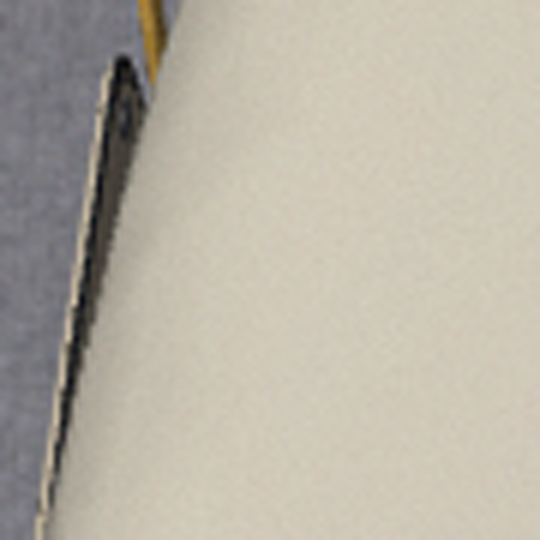

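View pics/w14.png

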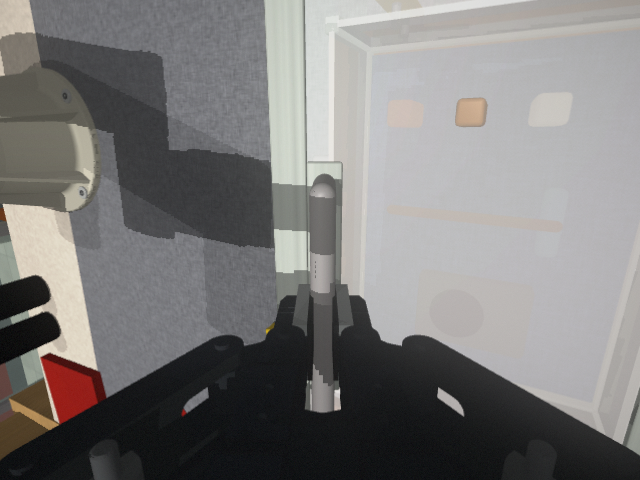

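```bash
python3 - <<'E'
from plan import *
import pickle
from scipy.ndimage import zoom
d=pickle.load(open('d0.pkl','rb'))
def mask(im,box):
    x0,y0,x1,y1=box;s=8
    c=cv2.resize(im[y0:y1,x0:x1].astype(np.float32),None,fx=s,fy=s,interpolation=cv2.INTER_CUBIC)
    m=(c[...,0]>110)&(c[...,1]<75)&(c[...,2]<75);return m,s,x0,y0
ms={}
for n,box in [('scene',(305,255,345,300)),('top',(215,145,245,180))]:
    m,s,x0,y0=mask(d[n][1],box);ys,xs=np.nonzero(m);print(n,'centroid',xs.mean()/s+x0-.44,ys.mean()/s+y0-.44,'bbox',xs.min()/s+x0,xs.max()/s+x0,ys.min()/s+y0,ys.max()/s+y0,m.sum()/s/s)
    ms[n]=(m,s,x0,y0)
# pin dark centroid in both
def box(I,t,yc=.156,rl=.024):
    P=[]
    for a in(-.01,.01):
        for r in(-rl/2,rl/2):
            for y in(-t/2,t/2):
                th=I; R=.17+r
                er=np.array([-np.cos(I),0,np.sin(I)]);ea=np.array([np.sin(I),0,np.cos(I)])
                q=np.array([.12,yc+y,.16])+er*R+ea*a
                P.append(loc(*q))
    return np.array(P)
off={'scene':(1.1,1.3),'top':(0,0)}
def tpin(C): return proj(C,loc(-.05,.1652,.16))[0]
print('pin top model',tpin(d['top'][0]),'obs 233,180.3')
for yc in (.153,.156,.160):
 for t in (.008,.014,.02):
  out=[]
  for I in np.arange(.36,.6,.02):
    row=[round(I,2)]
    for n in ms:
        m,s,x0,y0=ms[n];P=proj(d[n][0],box(I,t,yc))+off[n]
        q=((P-[x0,y0]+.5)*s-.5).astype(np.float32)
        k=np.zeros(m.shape,np.uint8);cv2.fillConvexPoly(k,cv2.convexHull(q).astype(np.int32),1)
        row.append(round(float((k.astype(bool)&m).sum()/(k.astype(bool)|m).sum()),2))
    out.append(row)
  print(yc,t,'scene best',max(out,key=lambda r:r[1]),'top best',max(out,key=lambda r:r[2]),'sum',max(out,key=lambda r:r[1]+r[2]))
E
```

```text
scene centroid 321.8952003642987 274.39574681238616 bbox 315.125 344.875 267.5 299.875 42.890625
top centroid 228.31857452142205 159.8885095715588 bbox 223.0 234.875 152.875 166.625 68.5625
pin top model [232.52596336 180.34572059] obs 233,180.3
0.153 0.008 scene best [np.float64(0.5), 0.28, 0.27] top best [np.float64(0.48), 0.27, 0.27] sum [np.float64(0.5), 0.28, 0.27]
0.153 0.014 scene best [np.float64(0.5), 0.24, 0.25] top best [np.float64(0.52), 0.24, 0.27] sum [np.float64(0.52), 0.24, 0.27]
0.153 0.02 scene best [np.float64(0.48), 0.21, 0.26] top best [np.float64(0.48), 0.21, 0.26] sum [np.float64(0.48), 0.21, 0.26]
0.156 0.008 scene best [np.float64(0.54), 0.26, 0.24] top best [np.float64(0.42), 0.03, 0.27] sum [np.float64(0.5), 0.25, 0.26]
0.156 0.014 scene best [np.float64(0.5), 0.22, 0.34] top best [np.float64(0.5), 0.22, 0.34] sum [np.float64(0.5), 0.22, 0.34]
0.156 0.02 scene best [np.float64(0.48), 0.19, 0.34] top best [np.float64(0.5), 0.19, 0.35] sum [np.float64(0.5), 0.19, 0.35]
0.16 0.008 scene best [np.float64(0.54), 0.22, 0.25] top best [np.float64(0.46), 0.03, 0.29] sum [np.float64(0.52), 0.21, 0.27]
0.16 0.014 scene best [np.float64(0.5), 0.19, 0.36] top best [np.float64(0.46), 0.1, 0.38] sum [np.float64(0.5), 0.19, 0.36]
0.16 0.02 scene best [np.float64(0.5), 0.17, 0.33] top best [np.float64(0.44), 0.12, 0.35] sum [np.float64(0.46), 0.15, 0.35]
```

```bash
python3 - <<'E'
from plan import *
import pickle
d=pickle.load(open('d0.pkl','rb'));l14=pickle.load(open('l14.pkl','rb'))
def arc(th,y,r=.17): return loc(.12-r*np.cos(th),y,.16+r*np.sin(th))
def draw(C,im,x0,y0,x1,y1,off,s=14):
    c=cv2.resize(im[y0:y1,x0:x1,::-1].copy(),None,fx=s,fy=s,interpolation=cv2.INTER_CUBIC)
    f=lambda X:tuple(int(v) for v in ((proj(C,X)[0]+off-[x0,y0]+.5)*s))
    for y,col in((.156,(255,255,0)),(.165,(0,255,0))):
        for th in np.arange(.3,.71,.05):
            cv2.line(c,f(arc(th,y,.158)),f(arc(th,y,.182)),col,1)
        cv2.putText(c,'.5',f(arc(.5,y,.19)),0,.5,col,1)
    return c
S=d['scene'][0];T=d['top'][0]
a=draw(S,d['scene'][1],305,258,341,304,np.array([1.1,1.3]),13)
b=draw(T,d['top'][1],213,145,245,191,np.array([0.5,0]),13)
e=draw(S,l14[0],305,258,341,304,np.array([1.1,1.3]),13)
h=min(a.shape[0],b.shape[0]);cv2.imwrite('pics/ov.png',cv2.resize(np.hstack([a[:h],b[:h],e[:h]]),None,fx=.58,fy=.95))
E
```

```text
(no output)
```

View pics/ov.png

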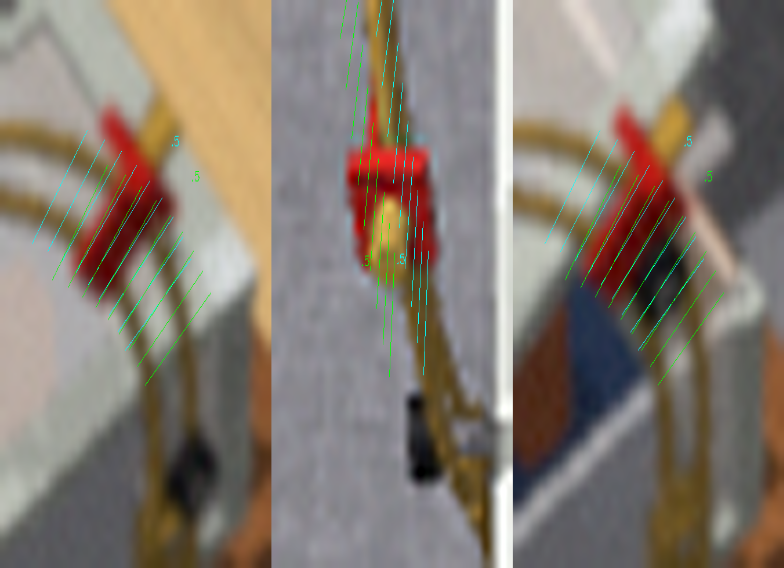

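```bash
cat > fit2.py <<'E'
from plan import *
import pickle
from scipy.optimize import differential_evolution
d=pickle.load(open('d0.pkl','rb'))
ms={}
for n,(x0,y0,x1,y1),pt in [('scene',(305,258,341,300),(321.5,274.4)),('top',(215,145,245,180),(226,160))]:
    s=8;c=cv2.resize(d[n][1][y0:y1,x0:x1],None,fx=s,fy=s,interpolation=cv2.INTER_CUBIC).astype(int)
    m=((c[...,0]>75)&(c[...,1]<.45*c[...,0])&(c[...,2]<.45*c[...,0])).astype(np.uint8)
    k,lab,st_,_=cv2.connectedComponentsWithStats(m)
    i=1+np.argmax(st_[1:,4]) ;print(n,st_[1:])
    m=lab==i;ms[n]=(m,s,x0,y0)
    cv2.imwrite(f'pics/m_{n}.png',np.hstack([c[...,::-1].astype(np.uint8),np.repeat(m[...,None]*255,3,2).astype(np.uint8)]))
off={'scene':(1.1,1.3),'top':(0.5,0)}
def cost(v):
    I,ri,ro,y0_,y1_=v[:5]
    tot=0
    er=np.array([-np.cos(I),0,np.sin(I)]);ea=np.array([np.sin(I),0,np.cos(I)])
    P=np.array([loc(*(np.array([.12,y,.16])+er*r+ea*a)) for a in(-.01,.01) for r in(ri,ro) for y in(y0_,y1_)])
    for n in ms:
        m,s,x0,y0=ms[n];q=((proj(d[n][0],P)+off[n]-[x0,y0]+.5)*s-.5).astype(np.float32)
        k=np.zeros(m.shape,np.uint8);cv2.fillConvexPoly(k,cv2.convexHull(q).round().astype(np.int32),1);k=k>0
        h=np.zeros(m.shape,np.uint8);ct=cv2.findContours(m.astype(np.uint8),0,1)[0];cv2.fillConvexPoly(h,cv2.convexHull(np.vstack(ct)),1);h=h>0
        tot+=1-(k&h).sum()/(k|h).sum()
    return tot
for sd in (1,2):
    r=differential_evolution(cost,[(.35,.6),(.15,.175),(.17,.195),(.138,.158),(.158,.178)],seed=sd,maxiter=60,popsize=12);print(r.x.round(4),r.fun)
E
python3 fit2.py
```

```text
scene [[  82   75   97  113 4589]]
top [[  65   64   93  109 4595]]
[0.5195 0.1697 0.1837 0.1497 0.1659] 0.6001123795537673
[0.5188 0.1691 0.1835 0.1497 0.1664] 0.5929118521122057
```

Call:
{"op": "arm_command", "data": {"commands": [{"travel": [0, -0.35, 0.05], "rotation": [-0.3, 0, 0], "grip": 1}, {"travel": [0, -0.35, 0], "rotation": [-0.3, 0, 0], "grip": 1}, {"travel": [0, 0, 0], "rotation": [0, 0, 0], "grip": 1}, {"travel": [0, 0, 0], "rotation": [0, 0, 0], "grip": 1}]}}

```text
time_s: 16.6
tcp_pos: [0.671, -0.0226, 0.27]
eef_rot: [-2.093, 0.0, -1.525]
ft_force: [-6.7, 0.2, -4.9]
width: 0.0075
```

```bash
python3 look.py 15; python3 - <<'E'
from plan import *
import pickle
d=pickle.load(open('d0.pkl','rb'))
ims=[d['scene'][1]]+[pickle.load(open(f'l{k}.pkl','rb'))[0] for k in (13,14,15)]
cv2.imwrite('pics/seq.png',np.hstack([cv2.resize(i[258:304,305:345,::-1],None,fx=5,fy=10,interpolation=cv2.INTER_CUBIC)[:, :] for i in ims]))
cv2.imwrite('pics/seq2.png',np.hstack([cv2.resize(i[262:292,308:338,::-1],None,fx=13,fy=13,interpolation=cv2.INTER_CUBIC) for i in ims[2:]]))
E
```

```text
[ 0.67102209 -0.02255313  0.26997922] [-2.093  0.    -1.525] [-6.7  0.2 -4.9] 16.6
local -0.032144436258740125 0.001468381186464626
```

View pics/seq2.png

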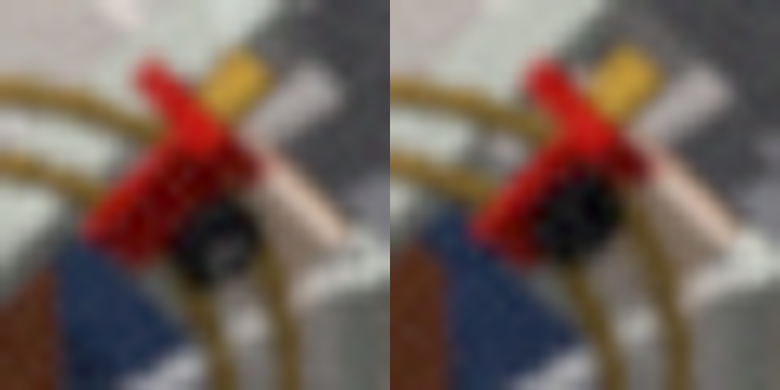

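```bash
python3 - <<'E'
from plan import *
S=cal('scene');T=cal('top')
# triangulate knob mid
for b in ((1.1,1.3),(0,0)):
  for a,c in [((226.7,167.2),(326.8,265.4)),((228.3,160.7),(323.3,270.6)),((227.5,164),(325.1,268.0))]:
    X,r=tri([(T,a),(S,tuple(np.array(c)-b))])
    d=X-[CX,CY,0];cc,s=np.cos(CW),np.sin(CW);L=np.array([cc*d[0]+s*d[1],-s*d[0]+cc*d[1],X[2]])
    print(L.round(4),np.round(r,4),'ang',np.arctan2(L[2]-.16,.12-L[0]).round(3),'rad',np.hypot(L[2]-.16,.12-L[0]).round(4))
# pin angle now, from scene pixel
pin=np.array([(575-390)/13+308-.46,215/13+262-.46]);print('pin',pin)
for th in np.arange(.42,.6,.02): print(th.round(2),(proj(S,loc(.12-.17*np.cos(th),.165,.16+.17*np.sin(th)))[0]+[1.1-.6,1.3-.6]).round(1))
E
```

```text
[-0.05    0.1556  0.2606] [0.0031 0.0031] ang 0.534 rad 0.1975
[-0.0374  0.1558  0.2541] [0.0002 0.0002] ang 0.539 rad 0.1834
[-0.0438  0.1557  0.2573] [0.0016 0.0016] ang 0.536 rad 0.1905
[-0.0502  0.157   0.2579] [0.0018 0.0018] ang 0.522 rad 0.1963
[-0.0375  0.1572  0.2514] [0.0011 0.0011] ang 0.526 rad 0.1821
[-0.0439  0.1571  0.2546] [0.0003 0.0003] ang 0.523 rad 0.1893
pin [321.77076923 278.07846154]
0.42 [324.7 280.7]
0.44 [324.2 280.1]
0.46 [323.6 279.6]
0.48 [323.  279.1]
0.5 [322.4 278.6]
0.52 [321.7 278.1]
0.54 [321.  277.7]
0.56 [320.3 277.3]
0.58 [319.5 276.9]
```

The red index's brass knob triangulates to y = 0.156 as it should, at about 0.53 rad. The pin is now at about 0.51–0.52 rad. One small nudge, then let it settle.

Call:
{"op": "arm_command", "data": {"commands": [{"travel": [0, -0.14, 0], "rotation": [-0.1, 0, 0], "grip": 1}, {"travel": [0, 0, 0], "rotation": [0, 0, 0], "grip": 1}, {"travel": [0, 0, 0], "rotation": [0, 0, 0], "grip": 1}, {"travel": [0, 0, 0], "rotation": [0, 0, 0], "grip": 1}, {"travel": [0, 0, 0], "rotation": [0, 0, 0], "grip": 1}]}}

```text
time_s: 17.12
tcp_pos: [0.673, -0.0225, 0.2726]
eef_rot: [-2.104, 0.0, -1.525]
ft_force: [-3.6, 0.2, -7.6]
width: 0.0078
```

Call:
{"op": "arm_command", "data": {"commands": [{"travel": [0, 0, 0], "rotation": [0, 0, 0], "grip": 1}, {"travel": [0, 0, 0], "rotation": [0, 0, 0], "grip": 1}, {"travel": [0, 0, 0], "rotation": [0, 0, 0], "grip": 1}, {"travel": [0, 0, 0], "rotation": [0, 0, 0], "grip": 1}, {"travel": [0, 0, 0], "rotation": [0, 0, 0], "grip": 1}]}}

```text
time_s: 17.53
tcp_pos: [0.6731, -0.0225, 0.2728]
eef_rot: [-2.105, 0.0, -1.525]
ft_force: [-3.6, -0.3, -9.2]
width: 0.0073
```

```bash
python3 look.py 16; python3 - <<'E'
from plan import *
import pickle
t,u=pickle.load(open('l16.pkl','rb'))
cv2.imwrite('pics/s16b.png',np.hstack([cv2.resize(t[262:292,308:338,::-1],None,fx=13,fy=13,interpolation=cv2.INTER_CUBIC),cv2.resize(t[120:380,180:440,::-1],(390,390))]))
p,R=cur();cc,s=np.cos(CW),np.sin(CW);d=p-[CX,CY,0];x=cc*d[0]+s*d[1];print('theta kin',np.arctan2(p[2]-.16,.12-x)-np.arctan2(.0215,.1858),read_state()['qvel'].round(4))
save('u16',u)
E
```

```text
[ 0.67312118 -0.02245347  0.27278147] [-2.105  0.    -1.525] [-3.6 -0.3 -9.2] 17.5333
local -0.030042977496798916 0.001468670899876042
theta kin 0.5293504874765471 [ 0.0007 -0.001   0.      0.0009  0.0005  0.0016]
```

View pics/s16b.png

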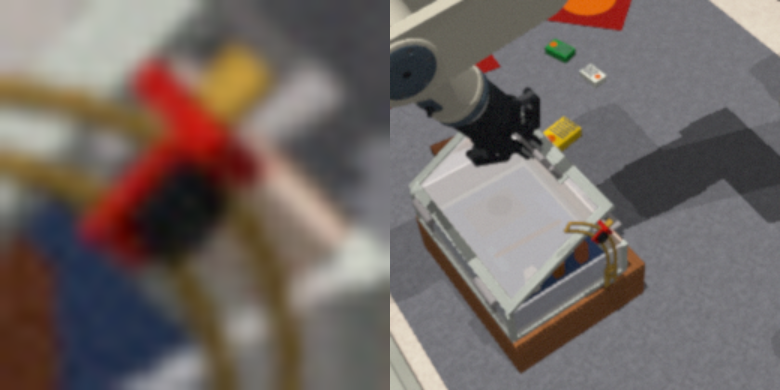

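View pics/u16.png

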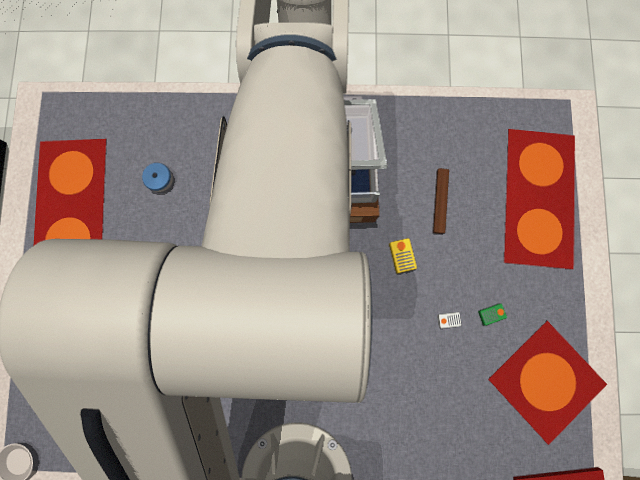

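```bash
python3 - <<'E'
from plan import *
import pickle
t,u=pickle.load(open('l16.pkl','rb'));save('s17',t)
E
```

```text
(no output)
```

View pics/s17.png

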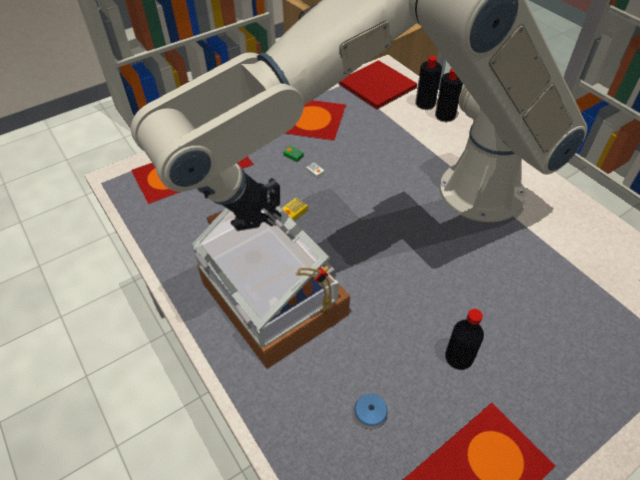

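The ink bottle (465,340), jar (371,409) and paperweight are all where they were. The lid is steady with the pin in the red (scene (321,278)), and the drawer is shut. Handing in.

```bash
python3 -c "
from station import close_job
print(close_job())"
```

```text
the job is handed in; nothing more can be done
None
```

The job is handed in with the lid held at the red index and the drawer shut. `close_job()` gives no verdict, so these are my own checks.

**What I did:**
- I took the large white cassette and laid it flat in the open drawer.
- I let go of it and pushed the drawer shut by its pull. At the stop the force rose to about 16 N with no further travel.
- I then gripped the lid handle and swung the lid up about its hinge to the index, holding it there.

**Last checks, at 17.5 s of the 72 s allowed:**
- **Pin and index:** the pin is at about 0.53 rad, both from the arm's position and from the scene camera. The index measures about 0.52–0.54 rad from its brass knob seen in two views.
- **Lid:** it is steady, with joint speeds under 0.002 rad/s. The wrist force is about 10 N, so the fingers are carrying the lid.
- **Drawer:** it looked flush and shut before I lifted the lid. The arm hides most of its front in the last pictures.
- **Cassette:** it was flat and square in the drawer when I let go. I could not see it again once the drawer was shut.
- **Bystanders and index:** the bottle, jar and paperweight are where they started. The index showed no visible shift.

**What disagreed:**
- My first estimates of the index angle, from the red patch itself, ranged from 0.44 to 0.52 rad. I went by the knob, whose sideways position matched the quadrant's.
- About two thirds of the way up, the tool's tilt read 0.02 rad more than the lid angle worked out from the arm's position, and 0.03 rad more than the camera's. I used the arm position and the camera.

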